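# Pack a send-out sample tube into its shipping canister

### The arm

A 6-joint arm with a two-finger parallel gripper is mounted at the origin on the work surface. World frame = base frame: x ahead of the robot, y to its left, z up, the work surface at z = 0. Lengths are in m, angles in rad, forces in N, time in s.
With the tool pointing down it reaches from about 0.375 to 0.975 m from the base axis. Payload 3.8 kg.
Tool frame: the origin (TCP) lies between the finger pads; the fingertips stand 8 mm ahead of it and the grasp point (between the pads) lies 11 mm behind it; z points along the fingers, y is the direction in which the jaws open and shut (so a half turn about z gives the same grasp; the last joint's range is limited). The gripper opens to 85 mm and grips with 20 to 120 N. Pads are 22 mm wide; open, the fingers measure 114 mm over their backs; the gripper's body (76 mm by 85 mm) begins 54 mm behind the grasp point. The pads swing forward as they close: fully open they stand 13 mm farther back than shut.
Start: joints at [-1.358, 0.264, 1.604, -0, 1.274, -0.037], TCP at [0.167, -0.654, 0.209] pointing down, gripper open.
Joint ranges: [-2.63, 2.63], [-0.94, 2.18], [0.31, 2.57], [-1.31, 4.45], [0, 2.66], [-2.55, 2.55]. Speed limits (rad/s): [2.57, 2.57, 3.14, 3.14, 3.14, 3.14].

### API

Orientations are given as a rotation vector (axis times angle).
In Python, from workcell import r gives the robot as it stands.
- The arm moves only by the shell command python3 -m crank 'ROWS'. ROWS is JSON, a list of rows, each a list of 3 entries, a list of its own where there are three numbers: the shift along the tool's x, y, z scaled (see below), then the turn, a rotation vector about the tool's x, y, z scaled (see below), then the finger opening in mm, from 0 to 85.4. A call has 1 to 20 rows; each row shifts and turns the commanded pose from where the row before left it, along the tool's axes as they then stand; what a row does not reach is not made up. The controller multiplies each number of a shift by 0.02 m and each number of a turn by pi rad. A row lasts 1/12 s, in which the tool goes at most 41.7 mm and 7.16 degrees, less where a joint would pass 70% of its speed; a pose out of reach is approached as far as the arm can. A call with a number of a shift or a turn outside -1 to 1 is refused whole. A call with a gripper value outside its range is refused whole. The fingers move at their own pace and stop on an object; the grip force is fixed at half the most. Time passes only in rows, so rows that do not move let the fingers close. It gives the time, the measured TCP pose, the force and the opening at its end, in the units of the state.
- r.get_state(): the state, without advancing time (a new reading comes with each control period).
- r.snapshot(name): name is "side" or "top" or "wrist"; returns a dict with "color" (400x640x3 uint8, red, green, blue), "K" (3x3 intrinsics, pixels), "view" (4x4, takes a point from world to camera coordinates); the wrist camera has in their place "T_tool_cam" (4x4, takes a point from camera to tool coordinates, whose origin is the TCP and whose axes are the flange's). Camera axes: x right, y up, looking along -z (the intrinsics and any distortion apply to the point x, -y, -z); pixel columns grow to the right and rows downward; lengths in m; the calibration is good to about 2 mm. A picture is of the moment at which its call begins: read the wrist's pose just before it. There is no depth.
- r.finish_job(): hands the job in, once; it reports no verdict.
Trained networks look in a picture, given as the dict that the camera call returned (one of the last four; its "shot" number tells which), for a name from the list of things; names that differ only in an ending like _2 or _b are one class to them, and where a whole thing is asked for, a point or a joint stands for the part that bears it (a point fixed in the world has none). Each returns a list of dicts, best first, with "conf" (0 to 1); they miss things now and then, are a little off and sometimes report something else, mostly with a low value. They report only what shows in the picture. A call takes as long as a camera call. They do not tell look-alikes from the thing itself.
- r.search_frame(picture, name): "at" ([column, row] in pixels, amid what is visible of it).
- r.silhouettes(picture, name): "mask" (400x640 bool, what is visible of it) and "at" ([column, row] in pixels, amid what is visible of it).
The state is a dict: "time_s": time; "qpos": joint angles; "joint_vel": joint speeds; "effort": joint torques, N m; "eef_pos": TCP position; "tool_rot": TCP orientation; "force": force on the tool from outside, world axes, zero at the start; "moment": the same for the moment, N m; "grip_width": finger opening in m.
Only numpy, scipy, OpenCV 4.12 (cv2) and the standard library are available. Lean on these libraries where they do the work, as an engineer would, in place of code of your own. Each camera call takes 0.05 s, during which the arm holds its last target.

### The job

Pack the short sample tube for dispatch, in this order: stand the empty canister base in the empty foam pocket of the transport box, put the finned tube holder fully down into it, bore upwards, then lower the short tube from the rack to the bottom of the holder's bore without letting it drop, and last close the canister with its lid, sitting rim on rim. Leave the tall tubes in the rack and the already packed canister as they are.

Things in the scene. Friction and masses are not known exactly. Their poses are not given: they have to be found in the camera images.
- case: Transport box, fixed: grey, 150 x 250 mm, filled with dark foam whose top is 60 mm over the bench. Two round pockets, 74 mm wide, 20 mm deep: one empty, the one to its left (seen from the robot) holding the packed canister. Origin: centre of the EMPTY pocket's floor (40 mm over the bench); the other pocket is at (0, 110) mm, z up. The box spans x -75 to 75, y -70 to 180 mm.
- canister: Canister base: open white cup, upright, 65 mm outer diameter (55 mm at the tapered foot), 55 mm tall, wall 3.5 mm, bore 58 mm, inner floor 5 mm up, 70 g. Origin: centre of its underside, z up. In the empty pocket its upper 35 mm stand out of the foam.
- holder: Tube holder, grey, upright, 92 mm tall, 70 g: round foot 51 mm wide to 30 mm up, then a square post 30 x 30 mm with a 23 mm bore, 56 mm deep (its floor 36 mm over the origin), open on top. Four fins on the post's faces reach 25.5 mm from the axis; above 66 mm the post is plain. Origin: centre of underside; z up, x, y square to the post's faces. Seated, it is 5 mm above the base's origin.
- tube: The short sample tube, standing in a hole of the front row of the rack: 84 mm overall, body 16 mm diameter, cap 19 mm diameter and 22 mm tall at the top, about 20 g; the bottom is flat with a chamfered edge. Stands out 39 mm from the rack. Origin: centre of its bottom end; z up towards the cap. At the bottom of the holder's bore it stands 28 mm out of the holder.
- lid: Canister lid: white hood standing on the bench open side down, 65 mm outer diameter, 78 mm tall (inner depth 74 mm, bore 58 mm), with a round grip knob, 26 mm wide, on top from 78 to 100 mm, 80 g. Origin: centre of its open rim, z up. Closed, its rim rests on the base's rim (55 mm over the base's origin), over holder and tube.
- rack: Tube rack, fixed: white block 85 x 190 mm, 55 mm tall, 3 x 7 square holes of 20 mm at 26 mm pitch (7 along its y). Hole floors are 10 mm over the bench. Three loose tubes (one short, two tall) stand in the front row (x = -26 mm) at y = -78, 0, 78 mm; four fixed tall tubes in the rear row (x = 26 mm). Origin: centre of its underside; z up.
- tall_a: A tall sample tube in the front row of the rack, like the short one but 109 mm overall; it does not fit under the lid and must stay. Origin: centre of its bottom end; z up.
- tall_b: The second loose tall sample tube in the front row, same as tall_a, must stay. Origin: centre of its bottom end; z up.
- packed: A canister already packed and closed, standing in the left pocket of the transport box, 65 mm diameter, 155 mm tall with its knob, 250 g; must stay. Origin: centre of its underside; z up.
There are look-alikes about, which are no part of the job. Leave any pink look-alike of the lid alone.

How it is judged:
By the outcome, as a careful person would: the job done as asked, in the order asked, and still so for the second after the job is handed in, with the robot touching nothing.
It also fails if it takes over 115 s, if anything falls off the work surface, if the arm or the gripper's body presses on something with over 40 N, if the wrist force passes 120 N, or if a joint passes its speed limit or range.

## Working session

There is one attempt and no reset: what is moved stays moved. The work goes in short steps, Python scripts to look and compute and a shell command to move; the robot and the scene stay as the last step left them, time stands still between calls to the robot, and variables do not carry over. Pictures are saved under pics/ and viewed, and the job is handed in when it is done.

```bash
ls; mkdir -p pics; python3 - <<'E'
from workcell import r
import cv2
s=r.get_state(); print({k:s[k] for k in s if k not in('effort','joint_vel')})
for n in ("side","top","wrist"):
    p=r.snapshot(n); cv2.imwrite(f"pics/{n}0.png",p["color"][:,:,::-1]); print(n,p["K"],p.get("view",p.get("T_tool_cam")),[k for k in p])
E
```

```text
pics
{'time_s': 0.0, 'qpos': array([-1.35791019e+00,  2.64776827e-01,  1.60538457e+00, -2.09846347e-05,
        1.27370056e+00, -3.68970388e-02]), 'eef_pos': array([ 0.16668227, -0.65328344,  0.20774043]), 'tool_rot': array([-3.11488095e+00, -3.91067529e-01,  3.44399957e-04]), 'force': array([0.24255576, 0.32388508, 0.4432535 ]), 'moment': array([-0.02826003,  0.06300024, -0.00338435]), 'grip_width': 0.08547464841691171}
side [[497.06085972   0.         321.11728777]
 [  0.         497.06085972 193.88108766]
 [  0.           0.           1.        ]] [[-0.80622363 -0.5915624  -0.00757484  0.40424207]
 [ 0.3128484  -0.43716939  0.84321338 -0.19770927]
 [-0.50212482  0.67744878  0.53752564 -0.83883284]
 [ 0.          0.          0.          1.        ]] ['color', 'K', 'view', 'shot']
top [[402.43138892   0.         318.14165917]
 [  0.         402.43138892 191.36360515]
 [  0.           0.           1.        ]] [[-0.00237264 -0.99988556 -0.01494135  0.02213355]
 [ 0.98237022 -0.00512357  0.18687565 -0.47529855]
 [-0.18693082 -0.01423455  0.98226995 -0.90177639]
 [ 0.          0.          0.          1.        ]] ['color', 'K', 'view', 'shot']
wrist [[352.84174104   0.         321.92559347]
 [  0.         352.84174104 202.3576734 ]
 [  0.           0.           1.        ]] [[ 5.09874640e-04  9.62291824e-01  2.72018724e-01  6.88419980e-02]
 [ 9.99999676e-01 -6.60032327e-04  4.60516960e-04  4.16927582e-04]
 [ 6.22692857e-04  2.72018401e-01 -9.62291849e-01 -1.65448432e-01]
 [ 0.00000000e+00  0.00000000e+00  0.00000000e+00  1.00000000e+00]] ['color', 'K', 'T_tool_cam', 'shot']
```

View pics/top0.png

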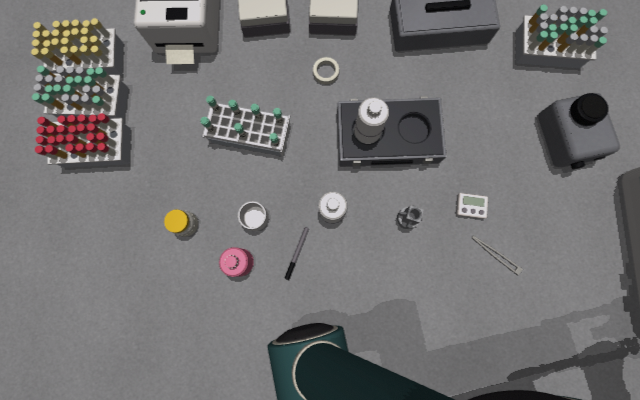

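View pics/side0.png

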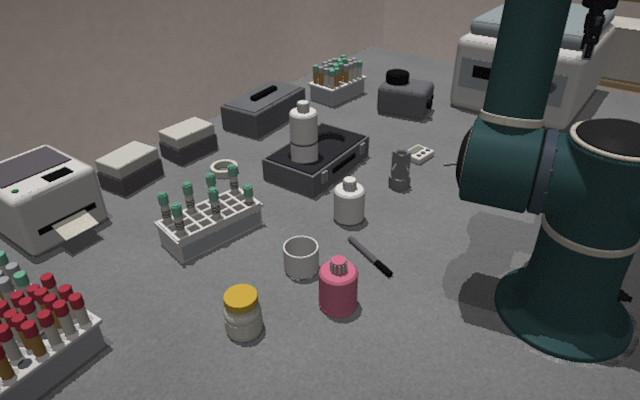

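View pics/wrist0.png

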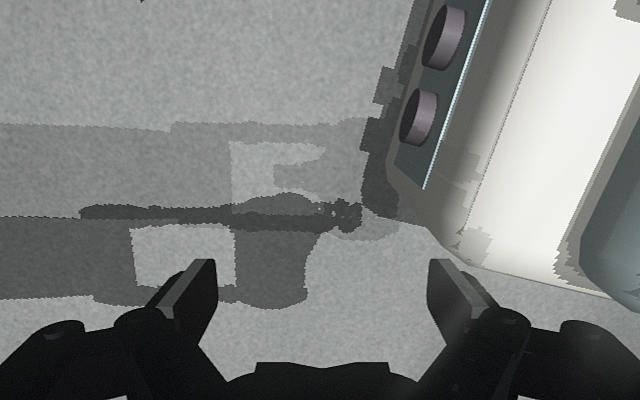

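Top view: base candidate (252,216), white lid (332,207), pink look-alike (235,262), holder (410,217), rack (247,127), case (390,132), and the empty pocket at about (413,127). Next I'll enlarge the view and run the networks.

```bash
cat > h.py <<'E'
import numpy as np, cv2
from workcell import r
from scipy.spatial.transform import Rotation as R
def camT(p, st=None):
    """world->cam"""
    if "view" in p: return np.array(p["view"])
    T=np.eye(4); T[:3,:3]=R.from_rotvec(st["tool_rot"]).as_matrix(); T[:3,3]=st["eef_pos"]
    return np.linalg.inv(T@np.array(p["T_tool_cam"]))
def proj(P,K,V):
    P=np.atleast_2d(P); c=P@V[:3,:3].T+V[:3,3]
    q=np.c_[c[:,0]/-c[:,2], -c[:,1]/-c[:,2]]
    return np.c_[q[:,0]*K[0,0]+K[0,2], q[:,1]*K[1,1]+K[1,2]]
def unproj(uv,z,K,V):
    d=np.array([(uv[0]-K[0,2])/K[0,0], -(uv[1]-K[1,2])/K[1,1], -1.])
    C=-V[:3,:3].T@V[:3,3]; d=V[:3,:3].T@d
    return C+d*(z-C[2])/d[2]
def snap(name,fn=None):
    st=r.get_state(); p=r.snapshot(name); V=camT(p,st)
    if fn: cv2.imwrite("pics/"+fn,p["color"][:,:,::-1])
    return p,np.array(p["K"]),V,st
def crop(p,u,v,w,h,s,fn,pts=None):
    u0=max(0,int(u-w/2)); v0=max(0,int(v-h/2))
    im=p["color"][v0:v0+h,u0:u0+w,::-1].copy()
    im=cv2.resize(im,None,fx=s,fy=s,interpolation=cv2.INTER_CUBIC)
    for q in ([] if pts is None else pts):
        cv2.circle(im,(int((q[0]-u0+.5)*s),int((q[1]-v0+.5)*s)),1,(0,0,255),-1)
    cv2.imwrite("pics/"+fn,im); print(fn,"origin",u0,v0,"scale",s)
def circ(x,y,z,rad,n=48):
    a=np.linspace(0,2*np.pi,n,endpoint=False); return np.c_[x+rad*np.cos(a),y+rad*np.sin(a),0*a+z]
E
python3 - <<'E'
from h import *
names=["canister","lid","holder","tube","tall_a","rack","case","packed"]
for cam in("top","side"):
    p,K,V,_=snap(cam)
    for n in names:
        o=r.silhouettes(p,n)
        print(cam,n,[(np.round(d["at"],1).tolist(),round(d["conf"],2),int(d["mask"].sum())) for d in o[:7]])
    if cam=="top": crop(p,247,127,110,70,7,"t_rack.png"); crop(p,390,130,130,90,6,"t_case.png"); crop(p,340,215,220,60,3.6,"t_parts.png")
E
```

```text
top canister [([252.9, 216.6], 0.81, 685)]
top lid [([332.4, 207.9], 0.71, 686)]
top holder []
top tube []
top tall_a [([205.6, 127.2], 0.64, 143)]
top rack [([245.2, 127.4], 0.77, 3223)]
top case [([400.7, 134.4], 0.84, 5819)]
top packed [([371.4, 120.4], 0.57, 1175)]
t_rack.png origin 192 92 scale 7
t_case.png origin 325 85 scale 6
t_parts.png origin 230 185 scale 3.6
side canister [([176.5, 218.3], 0.72, 333), ([303.8, 257.3], 0.6, 1356)]
side lid [([341.0, 286.4], 0.76, 2123), ([351.6, 205.2], 0.72, 1401)]
side holder [([399.7, 168.7], 0.96, 805), ([319.9, 166.5], 0.67, 4065)]
side tube [([251.8, 194.7], 0.54, 188)]
side tall_a [([175.7, 216.5], 0.69, 314), ([215.1, 199.2], 0.53, 279)]
side rack [([208.9, 219.8], 0.8, 5158)]
side case []
side packed [([306.7, 133.1], 0.79, 1592)]
```

View pics/t_rack.png

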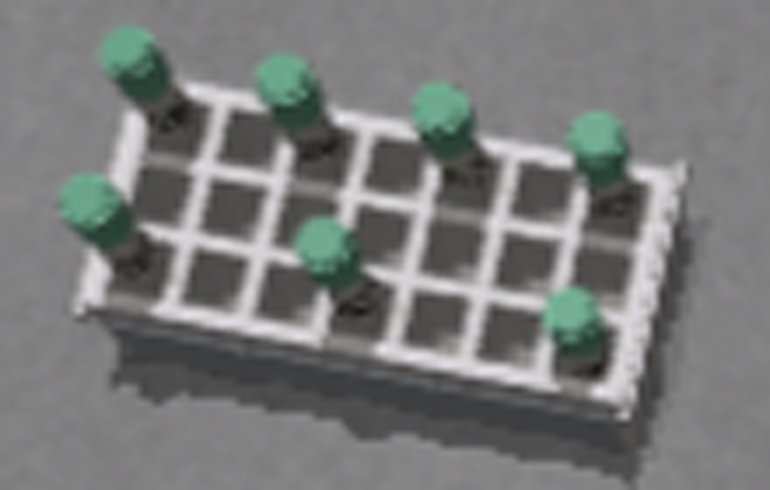

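View pics/t_case.png

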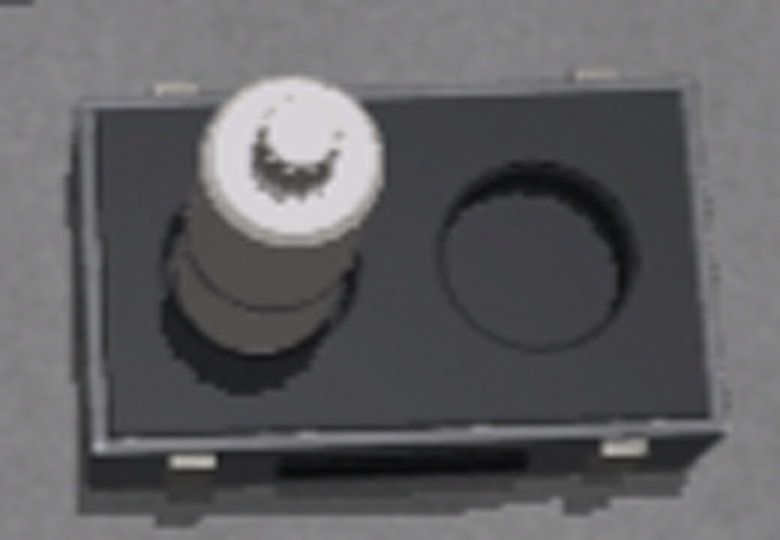

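View pics/t_parts.png

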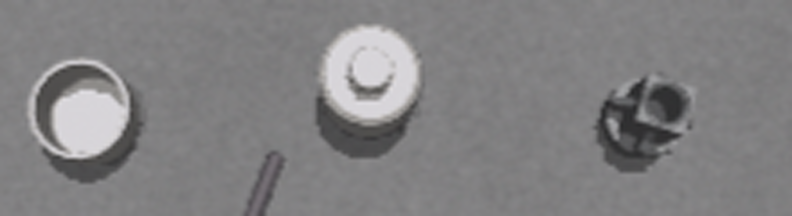

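The top crops show the parts clearly. In the rack the front row has three loose tubes at full-image px (205,121), (239,128) and (274,138). The right one leans least, so it is probably the short one. I'll compute positions from both cameras and check that.

```bash
python3 - <<'E'
from h import *
from scipy.optimize import least_squares
p,K,V,_=snap("top"); q,K2,V2,_=snap("side")
f=lambda x,y,s,u0,v0:(u0+x/s-.5,v0+y/s-.5)
pr=lambda n,a:print(n,np.round(a,4))
# rough from top
pr("can rim ctr",unproj(f(80,109,3.6,230,185),.055,K,V))
pr("lid knob",unproj(f(371,67,3.6,230,185),.100,K,V))
pr("lid hood",unproj(f(370,75,3.6,230,185),.078,K,V))
pr("holder bore",unproj(f(664,101,3.6,230,185),.092,K,V))
pr("pocket rim",unproj(f(539,257,6,325,85),.06,K,V))
pr("packed hood",unproj(f(291,160,6,325,85),.04+.133,K,V))
for nm,c in dict(TL=(75,105),TR=(688,90),BL=(100,455),BR=(722,432)).items(): pr("case "+nm,unproj(f(*c,6,325,85),.06,K,V))
for nm,c in dict(TL=(135,75),TR=(685,165),BL=(80,310),BR=(628,410)).items(): pr("rack "+nm,unproj(f(*c,7,192,92),.055,K,V))
for nm,c in dict(L=(88,198),M=(325,245),R=(570,312)).items():
    for z in(.094,.119): pr(f"cap {nm} z{z}",unproj(f(*c,7,192,92),z,K,V))
# triangulate side
for nm,uv,z in [("can",(301,247),.055),("lidknob",(349,181),.1),("holder",(401,152),.092)]:
    pr("side "+nm,unproj(uv,z,K2,V2))
crop(q,210,205,130,100,6,"s_rack.png")
E
```

```text
can rim ctr [0.4193 0.1736 0.055 ]
lid knob [ 0.4384 -0.0121  0.1   ]
lid hood [ 0.4369 -0.0119  0.078 ]
holder bore [ 0.4178 -0.1914  0.092 ]
pocket rim [ 0.6263 -0.209   0.06  ]
packed hood [ 0.6222 -0.0974  0.173 ]
case TL [ 0.692  -0.0259  0.06  ]
case TR [ 0.6962 -0.2719  0.06  ]
case BL [ 0.5464 -0.0341  0.06  ]
case BR [ 0.5541 -0.2768  0.06  ]
rack TL [0.6963 0.2816 0.055 ]
rack TR [0.6615 0.0893 0.055 ]
rack BL [0.6107 0.2965 0.055 ]
rack BR [0.5738 0.1077 0.055 ]
cap L z0.094 [0.6362 0.2835 0.094 ]
cap L z0.119 [0.6267 0.2757 0.119 ]
cap M z0.094 [0.6193 0.2043 0.094 ]
cap M z0.119 [0.6102 0.1987 0.119 ]
cap R z0.094 [0.5956 0.123  0.094 ]
cap R z0.119 [0.5872 0.1197 0.119 ]
side can [0.4186 0.1738 0.055 ]
side lidknob [ 0.4357 -0.0074  0.1   ]
side holder [ 0.4175 -0.1939  0.092 ]
s_rack.png origin 145 155 scale 6
```

View pics/s_rack.png

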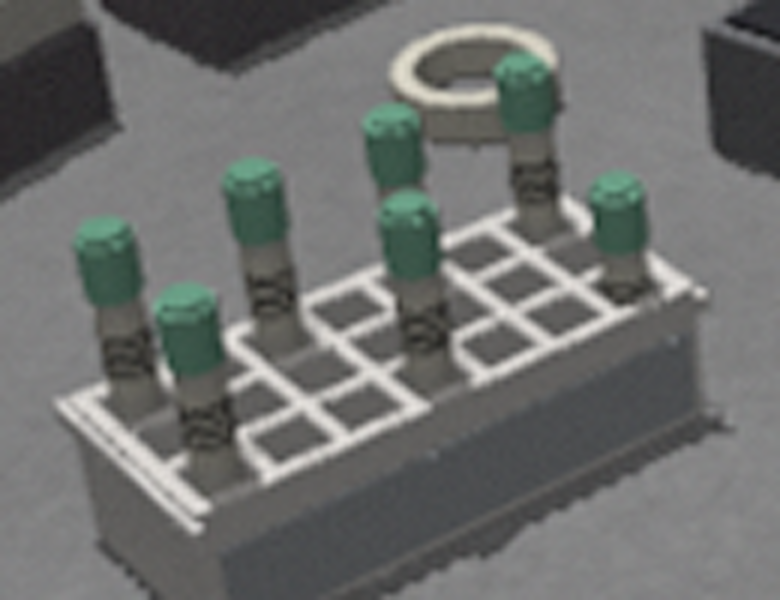

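The side crop agrees: the front-row tube at the right end, at side px (248,190) and top px (274,138), is the only short one. It is the tube to pack, at about (0.596, 0.122). The white object at top px (332,207) is the lid and the pink one is left alone. Next I'll write a move-planning helper and fly to a wrist view.

```bash
cat >> h.py <<'E'
def plan(xyz,psi_deg=None,st=None):
    """what to type: total shift (units of .02 m) in present tool axes, and turn (units of pi) about present tool axes"""
    st=st or r.get_state(); M=R.from_rotvec(st["tool_rot"]).as_matrix()
    d=M.T@(np.array(xyz)-st["eef_pos"])/.02
    psi=np.degrees(np.arctan2(M[1,0],M[0,0]))
    if psi_deg is None: psi_deg=psi
    a=np.radians(psi_deg); c,s=np.cos(a),np.sin(a)
    G=np.array([[c,s,0],[s,-c,0],[0,0,-1]])
    rv=R.from_matrix(M.T@G).as_rotvec()/np.pi
    print("t",round(st["time_s"],2),"eef",np.round(st["eef_pos"],4),"psi",round(psi,2),"F",np.round(st["force"],1),"w",round(st["grip_width"]*1e3,1))
    print("  shift units",np.round(d,3),"rows>=",int(np.ceil(abs(d).max())),"| turn units",np.round(rv,4),"rows>=",int(np.ceil(np.linalg.norm(rv)/.039)))
    # if turn is made first: shift in goal axes
    print("  shift if turned first",np.round(G.T@(np.array(xyz)-st["eef_pos"])/.02,3))
E
python3 - <<'E'
from h import *
plan([.40,-.19,.26],0)
E
```

```text
t 1.15 eef [ 0.1668 -0.654   0.2091] psi 14.31 F [-0.3 -0.6 -0.2] w 85.4
  shift units [ 17.032 -19.601  -2.546] rows>= 20 | turn units [-0.      0.      0.0795] rows>= 3
  shift if turned first [ 11.659 -23.202  -2.546]
```

```bash
python3 -m crank '[[[0.85,-0.98,-0.13],[0,0,0],85],[[0.85,-0.98,-0.13],[0,0,0],85],[[0.85,-0.98,-0.13],[0,0,0],85],[[0.85,-0.98,-0.13],[0,0,0],85],[[0.85,-0.98,-0.13],[0,0,0],85],[[0.85,-0.98,-0.13],[0,0,0],85],[[0.85,-0.98,-0.13],[0,0,0],85],[[0.85,-0.98,-0.13],[0,0,0],85],[[0.85,-0.98,-0.13],[0,0,0],85],[[0.85,-0.98,-0.13],[0,0,0],85],[[0.85,-0.98,-0.13],[0,0,0],85],[[0.85,-0.98,-0.13],[0,0,0],85],[[0.85,-0.98,-0.13],[0,0,0],85],[[0.85,-0.98,-0.13],[0,0,0],85],[[0.85,-0.98,-0.13],[0,0,0],85],[[0.85,-0.98,-0.13],[0,0,0],85],[[0.85,-0.98,-0.13],[0,0,0],85],[[0.85,-0.98,-0.13],[0,0,0.027],85],[[0.85,-0.98,-0.13],[0,0,0.027],85],[[0.85,-0.98,-0.13],[0,0,0.026],85]]'
python3 - <<'E'
from h import *
p,K,V,st=snap("wrist","w1.png"); plan([.42,.17,.26],0)
E
```

```text
time_s: 2.82
eef_pos: [0.4053, -0.1922, 0.2615]
tool_rot: [3.141, -0.009, 0.001]
force: [-0.7, -0.3, -0.6]
grip_width: 0.0848
t 2.87 eef [ 0.4081 -0.1892  0.2622] psi -0.47 F [2.  1.8 0.5] w 84.7
  shift units [  0.448 -17.966   0.158] rows>= 18 | turn units [-0.0008 -0.0013 -0.0026] rows>= 1
  shift if turned first [  0.596 -17.962   0.109]
```

View pics/w1.png

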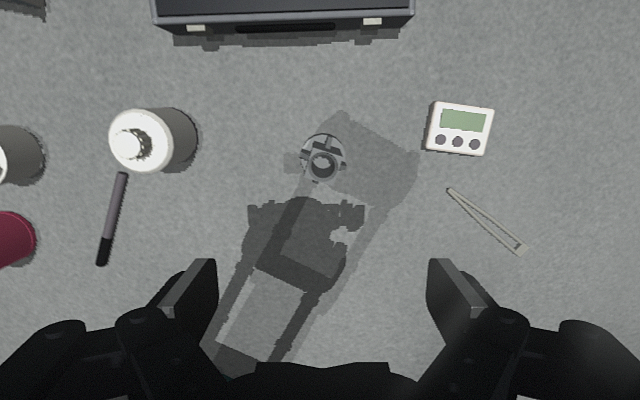

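The wrist view shows the holder at (323,160), the white lid at (130,143) and the pink hood at the left edge. I'll enlarge the holder and overlay its model.

```bash
python3 - <<'E'
from h import *
p,K,V,st=snap("wrist"); print(st["eef_pos"],st["joint_vel"].max())
print("bore top",unproj((323,162),.092,K,V))
crop(p,323,158,90,80,8,"w_hold.png")
print("lid knob",unproj((129,143),.1,K,V))
E
```

```text
[ 0.40807315 -0.18924342  0.26218964] 0.0058071992384296995
bore top [ 0.42291343 -0.19021008  0.092     ]
w_hold.png origin 278 118 scale 8
lid knob [ 0.44312668 -0.01126576  0.1       ]
```

View pics/w_hold.png

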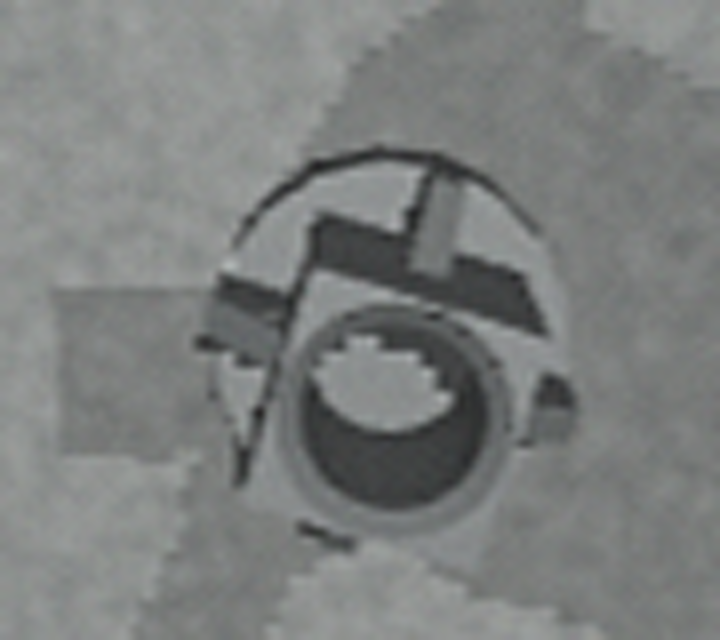

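```bash
python3 - <<'E'
from h import *
p,K,V,st=snap("wrist")
C=[unproj((278+x/8-.5,118+y/8-.5),.092,K,V)[:2] for x,y in((310,265),(550,335),(480,560),(240,490))]
C=np.array(C); print(C.round(4),C.mean(0)); E=np.roll(C,-1,0)-C
print(np.linalg.norm(E,axis=1),np.degrees(np.arctan2(E[:,1],E[:,0]))%90)
print("chamfer ctr",unproj((278+395/8-.5,118+418/8-.5),.092,K,V))
print("foot circle ctr", unproj((278+385/8-.5,118+320/8-.5),.030,K,V))
plan([.42,.17,.26],0)
E
```

```text
[[ 0.4323 -0.186 ]
 [ 0.424  -0.2146]
 [ 0.3964 -0.2066]
 [ 0.4051 -0.1774]] [ 0.41447435 -0.19613977]
[0.0298011  0.02871464 0.03045622 0.02852845] [73.84082324 73.84340767 73.4764745  72.5288329 ]
chamfer ctr [ 0.41396819 -0.19613992  0.092     ]
foot circle ctr [ 0.41661884 -0.19549383  0.03      ]
t 2.97 eef [ 0.4058 -0.1925  0.2615] psi 0.15 F [ 0.3 -0.1 -0.1] w 84.9
  shift units [  0.754 -18.121   0.069] rows>= 19 | turn units [ 0.0002 -0.0002  0.0008] rows>= 1
  shift if turned first [  0.708 -18.123   0.077]
```

```bash
python3 - <<'E'
from h import *
for i in range(8):
    s=r.get_state(); print(s["time_s"],s["eef_pos"].round(4),s["tool_rot"].round(4),s["force"].round(2)); p=r.snapshot("wrist")
crop(p,323,158,90,80,8,"w_hold2.png")
E
```

```text
2.9667 [ 0.4058 -0.1925  0.2615] [3.1411e+00 4.0000e-03 1.2000e-03] [ 0.26 -0.14 -0.09]
3.0167 [ 0.4052 -0.1932  0.2613] [3.1409e+00 2.6000e-03 0.0000e+00] [-0.27 -0.2  -1.03]
3.0667 [ 0.4048 -0.1937  0.2611] [ 3.141e+00  3.000e-04 -5.000e-04] [ 0.97 -1.14  0.5 ]
3.1167 [ 0.4046 -0.1941  0.261 ] [ 3.1412e+00 -1.5000e-03 -7.0000e-04] [ 0.12 -0.27 -0.32]
3.1667 [ 0.4045 -0.1942  0.2609] [ 3.1414e+00 -2.9000e-03 -7.0000e-04] [-0.3   0.    0.31]
3.2167 [ 0.4045 -0.1943  0.2609] [ 3.1415e+00 -3.8000e-03 -7.0000e-04] [ 0.4   1.32 -0.4 ]
3.2667 [ 0.4045 -0.1943  0.2609] [ 3.1416e+00 -4.2000e-03 -7.0000e-04] [-0.28  0.42 -0.83]
3.3167 [ 0.4046 -0.1942  0.2609] [ 3.1416e+00 -4.4000e-03 -5.0000e-04] [-0.27  0.21 -0.33]
w_hold2.png origin 278 118 scale 8
```

View pics/w_hold2.png

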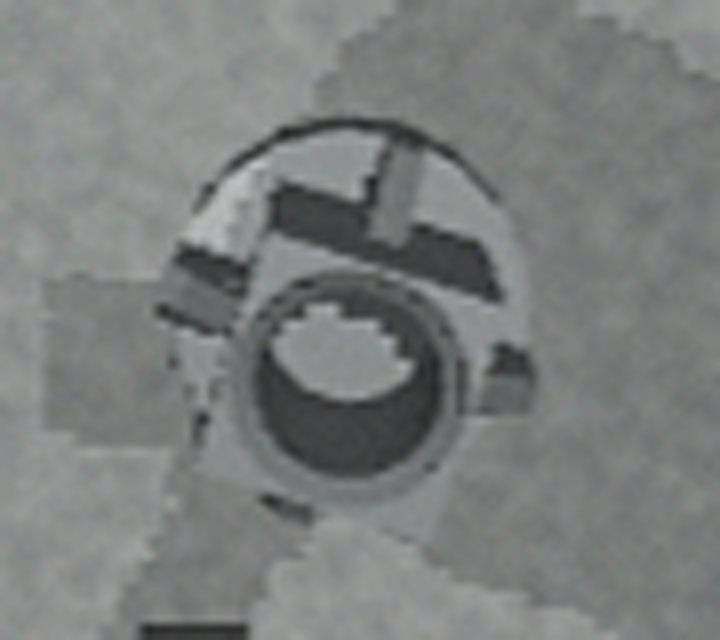

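The arm takes about 0.3 s to settle, so I'll measure only after that. Settled holder measurement, then on to the base:

```bash
python3 - <<'E'
from h import *
p,K,V,st=snap("wrist")
C=np.array([unproj((278+x/8-.5,118+y/8-.5),.092,K,V)[:2] for x,y in((262,233),(503,302),(432,528),(195,460))]); E=np.roll(C,-1,0)-C
print(C.mean(0),np.degrees(np.arctan2(E[:,1],E[:,0]))%90)
print("chamfer ctr",unproj((278+352/8-.5,118+388/8-.5),.092,K,V))
print("foot ctr", unproj((278+345/8-.5,118+290/8-.5),.030,K,V))
plan([.41,.17,.26],0)
E
python3 -m crank '[[[0,-0.97,0],[0,0,0],85],[[0,-0.97,0],[0,0,0],85],[[0,-0.97,0],[0,0,0],85],[[0,-0.97,0],[0,0,0],85],[[0,-0.97,0],[0,0,0],85],[[0,-0.97,0],[0,0,0],85],[[0,-0.97,0],[0,0,0],85],[[0,-0.97,0],[0,0,0],85],[[0,-0.97,0],[0,0,0],85]]'
python3 -m crank '[[[0,0,0],[0,0,0],85],[[0,0,0],[0,0,0],85],[[0,0,0],[0,0,0],85],[[0,0,0],[0,0,0],85],[[0,0,0],[0,0,0],85]]'
python3 - <<'E'
from h import *
p,K,V,st=snap("wrist","w2.png"); plan([.41,.17,.26],0)
o=r.silhouettes(p,"lid"); print([(d["at"],d["conf"]) for d in o])
E
```

```text
[ 0.41582867 -0.19359385] [73.93681319 73.20022418 73.53965072 72.87149472]
chamfer ctr [ 0.41511692 -0.19406843  0.092     ]
foot ctr [ 0.41817075 -0.19298739  0.03      ]
t 3.42 eef [ 0.4047 -0.1941  0.261 ] psi -0.15 F [-0.2 -0.6 -0.2] w 85.3
  shift units [  0.216 -18.205   0.049] rows>= 19 | turn units [-0.      0.0001 -0.0008] rows>= 1
  shift if turned first [  0.264 -18.204   0.049]
time_s: 4.17
eef_pos: [0.4052, -0.0183, 0.2611]
tool_rot: [3.142, -0.003, 0.0]
force: [0.9, -0.2, 0.3]
grip_width: 0.0849
time_s: 4.58
eef_pos: [0.4054, -0.0197, 0.2611]
tool_rot: [3.141, -0.004, -0.0]
force: [0.4, 0.9, 0.8]
grip_width: 0.0852
t 4.63 eef [ 0.4054 -0.0197  0.2611] psi -0.16 F [ 1.3 -0.9 -0.4] w 84.9
  shift units [ 0.205 -9.485  0.051] rows>= 10 | turn units [ 0.0001  0.     -0.0009] rows>= 1
  shift if turned first [ 0.232 -9.484  0.053]
[([314.1, 137.0], 0.96), ([127.7, 246.7], 0.72)]
```

View pics/w2.png

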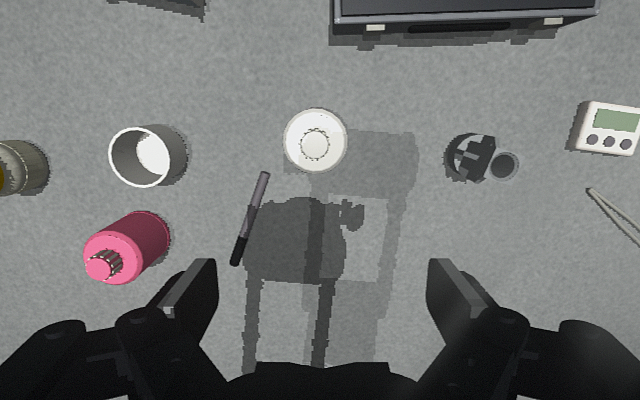

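View: white lid centred at (315,142), pink decoy at (120,250), base at (145,157). Measure the lid and continue to the base.

```bash
python3 - <<'E'
from h import *
p,K,V,st=snap("wrist")
crop(p,315,140,80,70,8,"w_lid.png")
E
python3 -m crank '[[[0,-0.97,0],[0,0,0],85],[[0,-0.97,0],[0,0,0],85],[[0,-0.97,0],[0,0,0],85],[[0,-0.97,0],[0,0,0],85],[[0,-0.97,0],[0,0,0],85],[[0,-0.97,0],[0,0,0],85],[[0,-0.97,0],[0,0,0],85],[[0,-0.97,0],[0,0,0],85],[[0,-0.97,0],[0,0,0],85],[[0,-0.6,0],[0,0,0],85],[[0,0,0],[0,0,0],85],[[0,0,0],[0,0,0],85],[[0,0,0],[0,0,0],85],[[0,0,0],[0,0,0],85],[[0,0,0],[0,0,0],85]]'
python3 - <<'E'
from h import *
p,K,V,st=snap("wrist","w3.png"); plan([.42,.174,.26],0)
crop(p,315,150,110,90,7,"w_can.png")
E
```

```text
w_lid.png origin 275 105 scale 8
time_s: 5.98
eef_pos: [0.4057, 0.1669, 0.2611]
tool_rot: [3.141, -0.004, 0.0]
force: [0.2, -0.4, 0.7]
grip_width: 0.0849
t 6.03 eef [0.4057 0.167  0.2611] psi -0.15 F [ 0.3 -0.1 -0.5] w 85.0
  shift units [ 0.713 -0.353  0.056] rows>= 1 | turn units [ 0.     -0.     -0.0009] rows>= 1
  shift if turned first [ 0.714 -0.351  0.056]
w_can.png origin 260 105 scale 7
```

View pics/w_can.png

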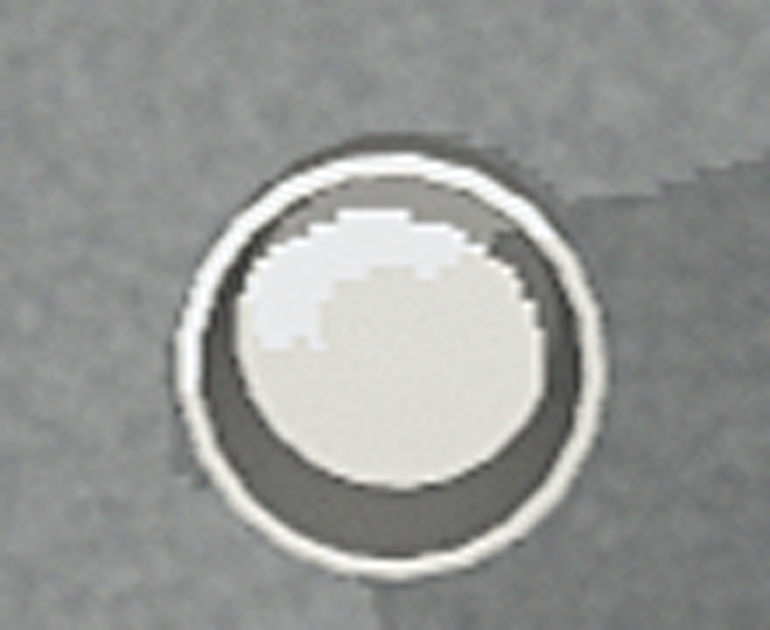

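View pics/w_lid.png

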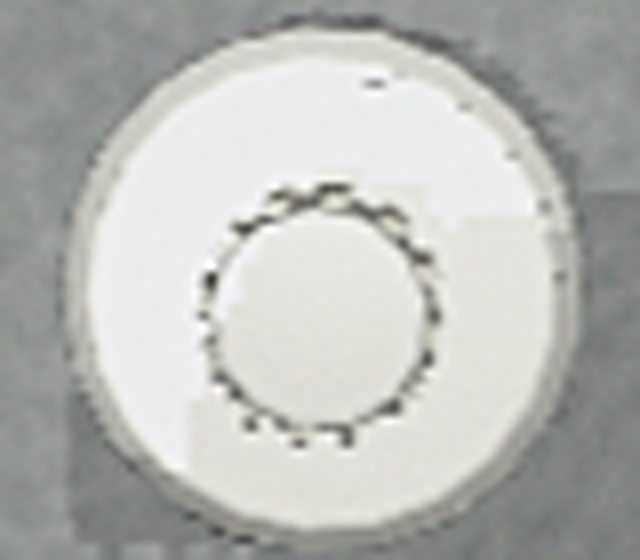

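```bash
python3 - <<'E'
from h import *
p,K,V,st=snap("wrist")
uv=(260+393/7-.5,105+365/7-.5); c=unproj(uv,.055,K,V); print("can",c)
e=proj(circ(c[0],c[1],.055,.0325),K,V); print("model extents crop",((e.min(0)+.5-[260,105])*7).round(),((e.max(0)+.5-[260,105])*7).round())
# lid: state at that shot
import copy
s2=dict(st); s2["eef_pos"]=np.array([.4054,-.0197,.2611]); s2["tool_rot"]=np.array([3.141,-.004,0]); V2=camT(p,s2)
l=unproj((275+323/8-.5,105+317/8-.5),.1,K,V2); print("lid knob",l)
for z,rad in((.1,.013),(.078,.0325)):
    e=proj(circ(l[0],l[1],z,rad),K,V2); print(z,((e.min(0)+.5-[275,105])*8).round(),((e.max(0)+.5-[275,105])*8).round())
plan([c[0],c[1],.09],0)
E
```

```text
can [0.41975815 0.17331104 0.055     ]
model extents crop [178. 145.] [609. 575.]
lid knob [ 0.43760936 -0.01365623  0.1       ]
0.1 [210. 202.] [436. 430.]
0.078 [61. 22.] [592. 558.]
t 6.08 eef [0.4057 0.167  0.2611] psi -0.15 F [-0.1  0.1 -0.3] w 85.4
  shift units [ 0.699 -0.316  8.556] rows>= 9 | turn units [ 0.     -0.     -0.0008] rows>= 1
  shift if turned first [ 0.701 -0.313  8.556]
```

All three views agree on the base: (0.4195, 0.1735). The lid is at about (0.438, -0.013). Now descend on the base.

```bash
python3 -m crank '[[[0.345,-0.16,0],[0,0,0],85],[[0.345,-0.16,0.5],[0,0,0],85],[[0,0,1],[0,0,0],85],[[0,0,1],[0,0,0],85],[[0,0,1],[0,0,0],85],[[0,0,1],[0,0,0],85],[[0,0,1],[0,0,0],85],[[0,0,1],[0,0,0],85],[[0,0,1],[0,0,0],85],[[0,0,1],[0,0,0],85],[[0,0,1],[0,0,0],85],[[0,0,0.8],[0,0,0],85],[[0,0,0.5],[0,0,0],85],[[0,0,0],[0,0,0],85],[[0,0,0],[0,0,0],85],[[0,0,0],[0,0,0],85]]'
python3 - <<'E'
from h import *
p,K,V,st=snap("wrist","w4.png"); plan([.4195,.1735,.034],0)
E
```

```text
time_s: 7.42
eef_pos: [0.4204, 0.1744, 0.0458]
tool_rot: [-3.141, 0.002, -0.002]
force: [0.1, -0.2, 0.1]
grip_width: 0.0851
t 7.47 eef [0.4207 0.1745 0.0462] psi -0.09 F [ 0.  -0.   0.4] w 85.0
  shift units [-0.06   0.049  0.608] rows>= 1 | turn units [-0.0002 -0.0007 -0.0005] rows>= 1
  shift if turned first [-0.059  0.049  0.609]
```

View pics/w4.png

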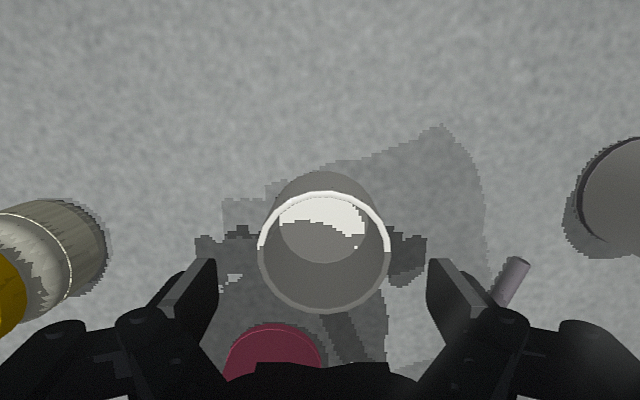

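The base sits centred between the fingers. Last 12 mm down, then grip.

```bash
python3 -m crank '[[[-0.03,0.025,0.3],[0,0,0],85],[[-0.03,0.025,0.3],[0,0,0],85],[[0,0,0],[0,0,0],85],[[0,0,0],[0,0,0],60],[[0,0,0],[0,0,0],40],[[0,0,0],[0,0,0],40],[[0,0,0],[0,0,0],40],[[0,0,0],[0,0,0],40],[[0,0,0],[0,0,0],40],[[0,0,0],[0,0,0],40]]'
python3 - <<'E'
from h import *
p,K,V,st=snap("wrist","w5.png"); plan([.4195,.1735,.034],0)
E
```

```text
time_s: 8.3
eef_pos: [0.4183, 0.1731, 0.0332]
tool_rot: [-3.142, 0.002, -0.0]
force: [0.4, 0.0, -1.0]
grip_width: 0.0397
t 8.35 eef [0.4183 0.1731 0.0331] psi -0.09 F [0.1 0.7 0.4] w 40.3
  shift units [ 0.061 -0.021 -0.043] rows>= 1 | turn units [-0.     -0.     -0.0005] rows>= 1
  shift if turned first [ 0.061 -0.021 -0.043]
```

View pics/w5.png

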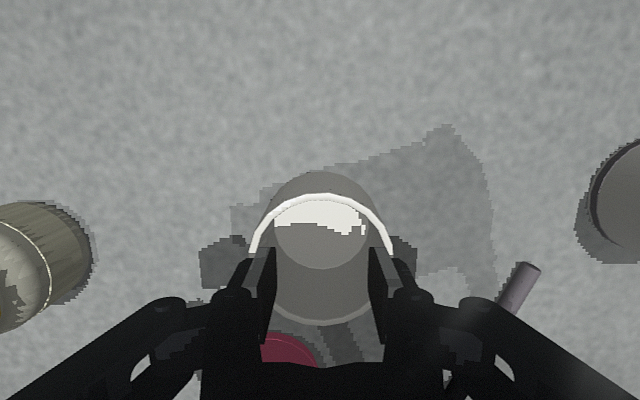

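The opening reads 40 mm, which doesn't fit a 65 mm cup. Checking from the side before anything else.

```bash
python3 - <<'E'
from h import *
p,K,V,st=snap("side"); crop(p,300,230,180,140,4.4,"s5.png")
p,K,V,st=snap("wrist")
M=R.from_rotvec(st["tool_rot"]).as_matrix()
for z in(-.03,-.011,0,.008): print(z,[proj(st["eef_pos"]+M@np.array([0,y,z]),K,V)[0].round() for y in(-.0425,-.02,.02,.0425)])
E
```

```text
s5.png origin 210 160 scale 4.4
-0.03 [array([220., 272.]), array([274., 272.]), array([368., 272.]), array([422., 272.])]
-0.011 [array([232., 254.]), array([279., 254.]), array([363., 254.]), array([411., 254.])]
0 [array([237., 245.]), array([282., 245.]), array([361., 245.]), array([405., 245.])]
0.008 [array([240., 239.]), array([283., 239.]), array([359., 239.]), array([402., 239.])]
```

View pics/s5.png

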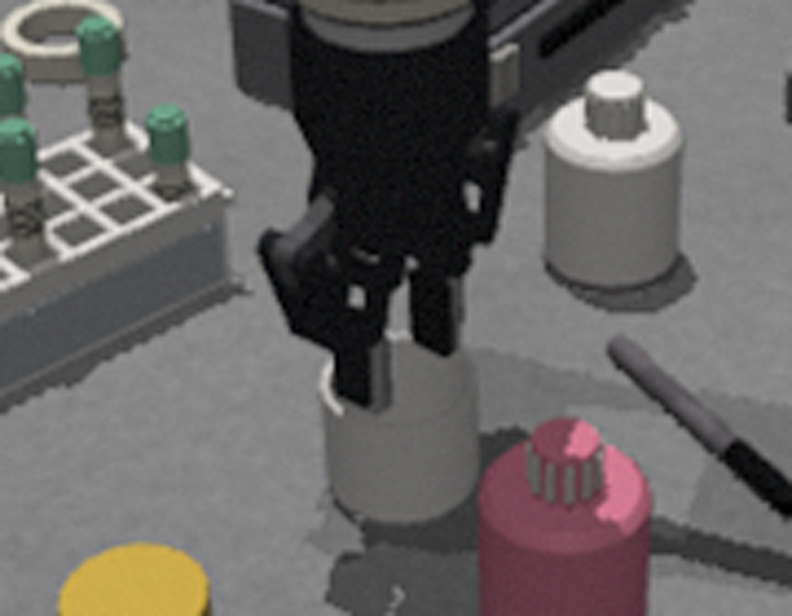

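```bash
python3 - <<'E'
from h import *
p,K,V,st=snap("side"); print("cam",-V[:3,:3].T@V[:3,3])
e=st["eef_pos"]
for dy in(-.027,-.02,.02,.027):
  for z in(.025,.04,.055,.065): 
    q=proj([e[0],e[1]+dy,z],K,V)[0]; print(dy,z,((q+.5-[210,160])*4.4).round())
c=proj(circ(.4195,.1735,.055,.0325),K,V); f=proj(circ(.4195,.1735,0.0,.0275),K,V)
pts=np.r_[c,f]
crop(p,300,245,90,80,8.8,"s5b.png",pts)
E
```

```text
cam [-0.03343625  0.72096826  0.62066733]
-0.027 0.025 [445. 407.]
-0.027 0.04 [445. 380.]
-0.027 0.055 [444. 352.]
-0.027 0.065 [444. 333.]
-0.02 0.025 [435. 416.]
-0.02 0.04 [435. 388.]
-0.02 0.055 [434. 360.]
-0.02 0.065 [433. 341.]
0.02 0.025 [377. 466.]
0.02 0.04 [375. 438.]
0.02 0.055 [374. 409.]
0.02 0.065 [373. 390.]
0.027 0.025 [366. 475.]
0.027 0.04 [365. 447.]
0.027 0.055 [363. 418.]
0.027 0.065 [362. 399.]
s5b.png origin 255 205 scale 8.8
```

View pics/s5b.png

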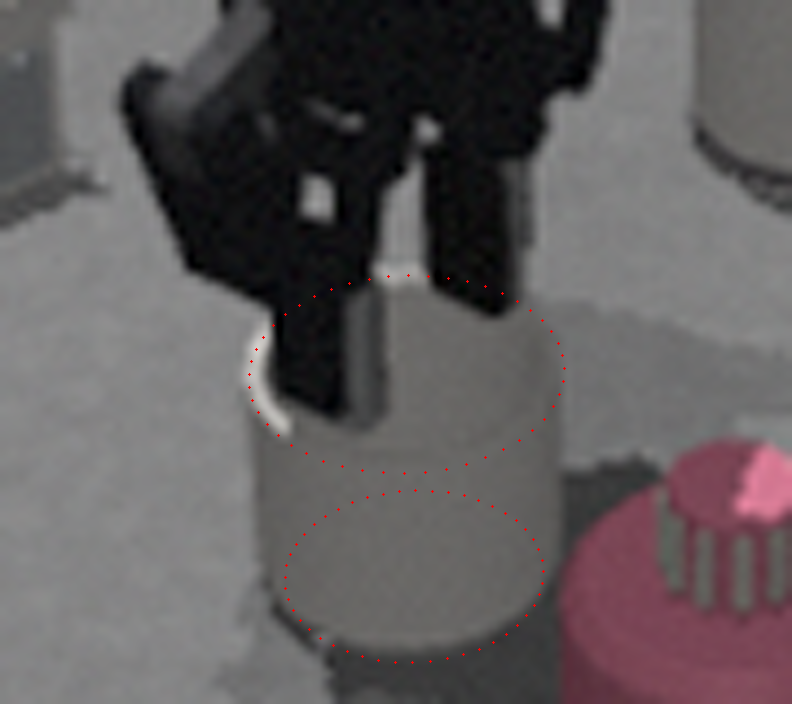

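The overlay shows the fingertips at z ≈ 57 mm, above the cup rim, while the TCP reads 33 mm. So the tips are really about 24 mm behind the reported TCP (about 33 mm when open, from the wrist view), not 8 mm ahead as stated. I'll use that measured offset from here. Open and go lower.

```bash
python3 -m crank '[[[0,0,0],[0,0,0],85],[[0,0,0],[0,0,0],85],[[0,0,0],[0,0,0],85],[[0,0,0],[0,0,0],85],[[0.06,-0.02,0],[0,0,0],85],[[0,0,0],[0,0,0],85]]'
python3 -m crank '[[[0,0,0.3],[0,0,0],85],[[0,0,0.3],[0,0,0],85],[[0,0,0.3],[0,0,0],85],[[0,0,0.3],[0,0,0],85],[[0,0,0.2],[0,0,0],85],[[0,0,0],[0,0,0],85],[[0,0,0],[0,0,0],85],[[0,0,0],[0,0,0],85]]'
python3 - <<'E'
from h import *
p,K,V,st=snap("wrist","w6.png"); plan([.4195,.1735,-.001],0)
p,K,V,st=snap("side"); crop(p,300,245,90,80,8,"s6.png")
E
```

```text
time_s: 9.0
eef_pos: [0.4197, 0.1735, 0.0331]
tool_rot: [-3.141, 0.002, -0.0]
force: [0.2, 0.1, -0.1]
grip_width: 0.0854
time_s: 9.67
eef_pos: [0.4195, 0.1735, 0.0051]
tool_rot: [-3.142, 0.002, -0.0]
force: [-0.4, -0.2, -0.4]
grip_width: 0.085
t 9.72 eef [0.4197 0.1736 0.0053] psi -0.09 F [-0.8 -0.5 -0.4] w 84.6
  shift units [-0.012  0.003  0.315] rows>= 1 | turn units [-0.0001 -0.0001 -0.0005] rows>= 1
  shift if turned first [-0.012  0.003  0.315]
s6.png origin 255 205 scale 8
```

View pics/w6.png

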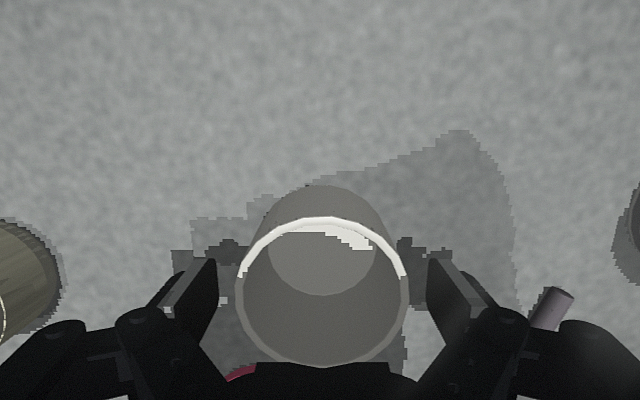

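View pics/s6.png

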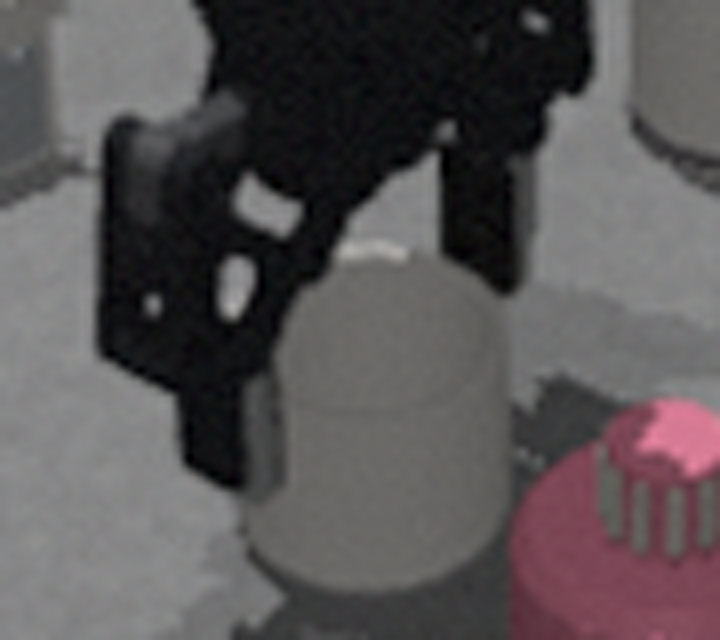

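Fingers now straddle the cup well below the rim. Grip.

```bash
python3 -m crank '[[[0,0,0.15],[0,0,0],85],[[0,0,0],[0,0,0],70],[[0,0,0],[0,0,0],50],[[0,0,0],[0,0,0],50],[[0,0,0],[0,0,0],50],[[0,0,0],[0,0,0],50],[[0,0,0],[0,0,0],50],[[0,0,0],[0,0,0],50]]'
python3 -m crank '[[[0,0,-0.5],[0,0,0],50],[[0,0,-1],[0,0,0],50],[[0,0,-1],[0,0,0],50],[[0,0,-1],[0,0,0],50],[[0,0,-1],[0,0,0],50],[[0,0,-1],[0,0,0],50],[[0,0,-1],[0,0,0],50],[[0,0,-1],[0,0,0],50],[[0,0,-1],[0,0,0],50],[[0,0,-1],[0,0,0],50],[[0,0,-1],[0,0,0],50],[[0,0,-0.7],[0,0,0],50],[[0,0,0],[0,0,0],50],[[0,0,0],[0,0,0],50],[[0,0,0],[0,0,0],50]]'
python3 - <<'E'
from h import *
p,K,V,st=snap("wrist","w7.png"); plan([.624,-.209,.22],0)
E
```

```text
time_s: 10.43
eef_pos: [0.4201, 0.1737, 0.0027]
tool_rot: [-3.141, 0.002, -0.002]
force: [-1.6, -0.2, 5.6]
grip_width: 0.0632
time_s: 11.68
eef_pos: [0.4185, 0.1731, 0.2249]
tool_rot: [3.141, -0.002, -0.003]
force: [0.4, -0.2, -1.0]
grip_width: 0.0631
t 11.73 eef [0.4183 0.173  0.2244] psi -0.09 F [-0.   0.2 -1. ] w 63.1
  shift units [10.315 19.085  0.213] rows>= 20 | turn units [ 0.0003  0.0008 -0.0005] rows>= 1
  shift if turned first [10.286 19.101  0.222]
```

View pics/w7.png

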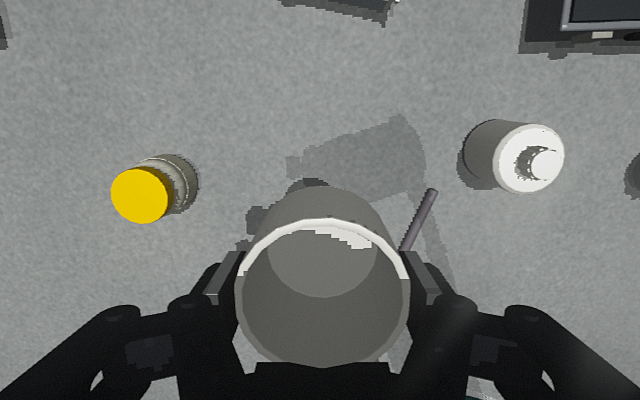

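The base is held (63 mm reading). Next, move to a viewing spot in front of the empty pocket.

```bash
python3 -m crank '[[[0.2,0.5,0],[0,0,0],50],[[0.2,0.99,0],[0,0,0],50],[[0.2,0.99,0],[0,0,0],50],[[0.2,0.99,0],[0,0,0],50],[[0.2,0.99,0],[0,0,0],50],[[0.2,0.99,0],[0,0,0],50],[[0.2,0.99,0],[0,0,0],50],[[0.2,0.99,0],[0,0,0],50],[[0.2,0.99,0],[0,0,0],50],[[0.2,0.99,0],[0,0,0],50],[[0.2,0.99,0],[0,0,0],50],[[0.2,0.99,0],[0,0,0],50],[[0.2,0.99,0],[0,0,0],50],[[0.2,0.99,0],[0,0,0],50],[[0.2,0.99,0],[0,0,0],50],[[0.2,0.99,0],[0,0,0],50],[[0.2,0.99,0],[0,0,0],50],[[0.2,0.99,0],[0,0,0],50],[[0.2,0.99,0],[0,0,0],50],[[0.2,0.8,0],[0,0,0],50]]'
python3 -m crank '[[[0,0,0],[0,0,0],50],[[0,0,0],[0,0,0],50],[[0,0,0],[0,0,0],50],[[0,0,0],[0,0,0],50],[[0,0,0],[0,0,0],50],[[0,0,0],[0,0,0],50]]'
python3 - <<'E'
from h import *
p,K,V,st=snap("wrist","w8.png"); plan([.626,-.209,.22],2)
# cup in hand
M=R.from_rotvec(st["tool_rot"]).as_matrix()
e=[proj(st["eef_pos"]+(M@(circ(dx,0,-.0523,.0325)).T).T,K,V) for dx in(-.003,0,.003)]
for q in e: print(q.min(0).round(1),q.max(0).round(1))
# pocket rim model
pk=proj(circ(.6263,-.209,.06,.037),K,V)
crop(p,pk[:,0].mean(),pk[:,1].mean(),190,120,4.2,"w8p.png",pk)
E
```

```text
time_s: 13.4
eef_pos: [0.498, -0.211, 0.2247]
tool_rot: [-3.141, 0.004, 0.004]
force: [-0.2, -0.0, -0.8]
grip_width: 0.063
time_s: 13.9
eef_pos: [0.4988, -0.2083, 0.2262]
tool_rot: [-3.142, 0.001, -0.0]
force: [-0.4, -1.2, 0.1]
grip_width: 0.0627
t 13.95 eef [ 0.4989 -0.2084  0.2262] psi -0.03 F [-1.   0.3 -0.9] w 62.8
  shift units [6.356 0.026 0.314] rows>= 7 | turn units [ 0.     -0.0001 -0.0113] rows>= 1
  shift if turned first [6.352 0.251 0.312]
[231.6 223.5] [410.2 381.5]
[231.  215.1] [410.8 375.1]
[230.4 206.5] [411.3 368.6]
w8p.png origin 227 0 scale 4.2
```

View pics/w8.png

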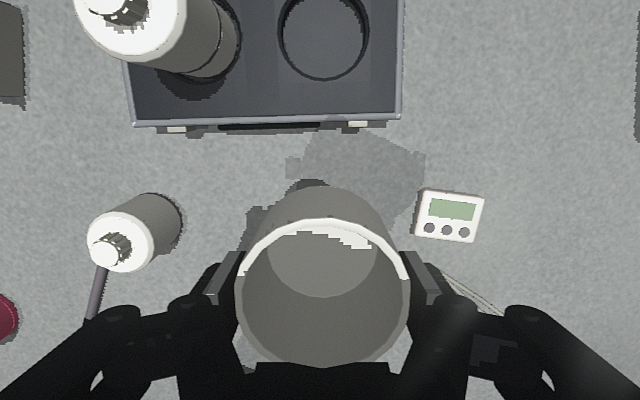

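View pics/w8p.png

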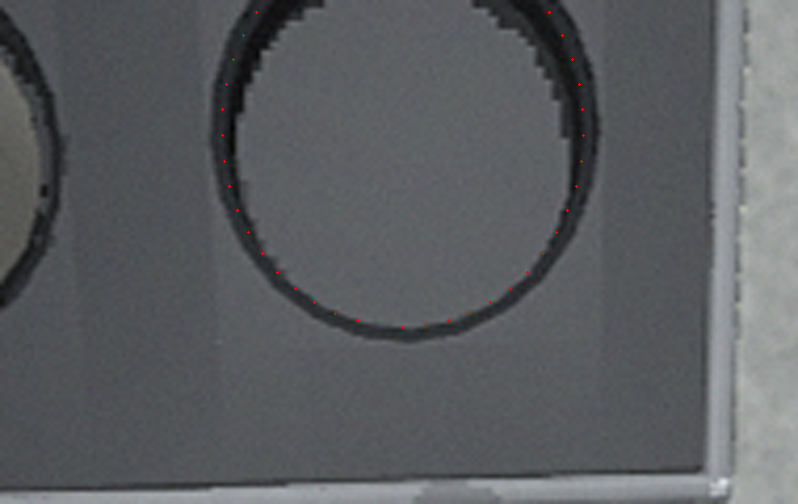

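```bash
python3 - <<'E'
from h import *
from scipy.optimize import least_squares
p,K,V,st=snap("wrist")
M=R.from_rotvec(st["tool_rot"]).as_matrix()
q=[proj(st["eef_pos"]+(M@(circ(dx,0,z,.0325)).T).T,K,V) for dx,z in((0,-.0523),(0.00,-.047))]
crop(p,322,295,200,160,4,"w8c.png",np.vstack(q))
E
```

```text
w8c.png origin 222 215 scale 4
```

View pics/w8c.png

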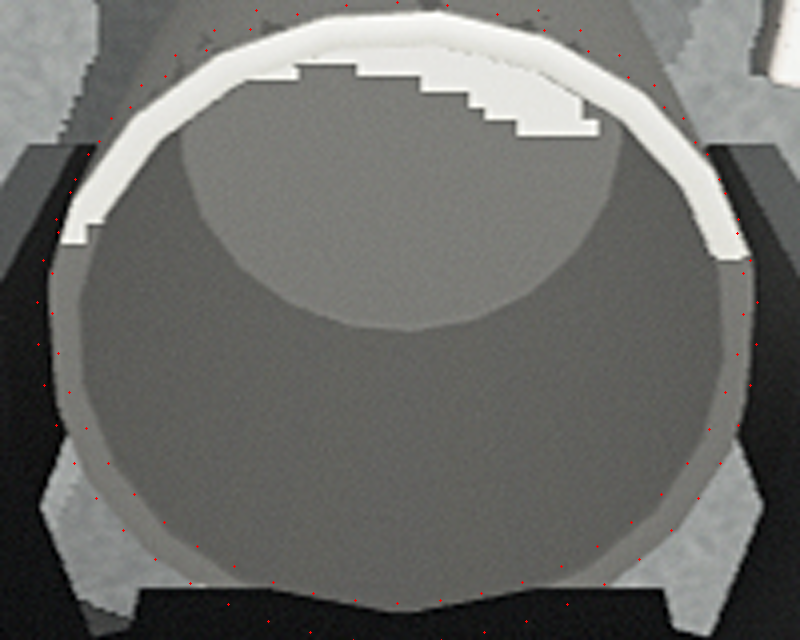

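The pocket fits at about (0.626, -0.2095), and the cup is centred in the hand to within about 1 mm. Move over and lower to just above the pocket.

```bash
python3 -m crank '[[[0.5,0,0],[0,0,0],50],[[0.9,0,0],[0,0,0],50],[[0.9,0,0],[0,0,0],50],[[0.9,0,0],[0,0,0],50],[[0.9,0,0],[0,0,0],50],[[0.9,0.05,0],[0,0,0],50],[[0.9,0,0],[0,0,0],50],[[0.4,0,0],[0,0,0],50],[[0,0,0.5],[0,0,0],50],[[0,0,1],[0,0,0],50],[[0,0,1],[0,0,0],50],[[0,0,1],[0,0,0],50],[[0,0,1],[0,0,0],50],[[0,0,1],[0,0,0],50],[[0,0,0.7],[0,0,0],50],[[0,0,0.3],[0,0,0],50],[[0,0,0],[0,0,0],50],[[0,0,0],[0,0,0],50],[[0,0,0],[0,0,0],50],[[0,0,0],[0,0,0],50]]'
python3 - <<'E'
from h import *
p,K,V,st=snap("wrist","w9.png"); plan([.625,-.2095,.047],0)
pk=proj(circ(.626,-.2095,.06,.0395),K,V); crop(p,322,230,300,200,2.6,"w9c.png",pk)
E
```

```text
time_s: 15.67
eef_pos: [0.6261, -0.2108, 0.098]
tool_rot: [3.14, -0.002, 0.004]
force: [-0.1, -0.3, -1.0]
grip_width: 0.0628
t 15.72 eef [ 0.626  -0.2107  0.0978] psi -0.09 F [ 0.5 -0.3 -0.1] w 63.2
  shift units [-0.055 -0.062  2.541] rows>= 3 | turn units [ 0.0003 -0.0008 -0.0005] rows>= 1
  shift if turned first [-0.049 -0.06   2.542]
w9c.png origin 172 130 scale 2.6
```

View pics/w9c.png

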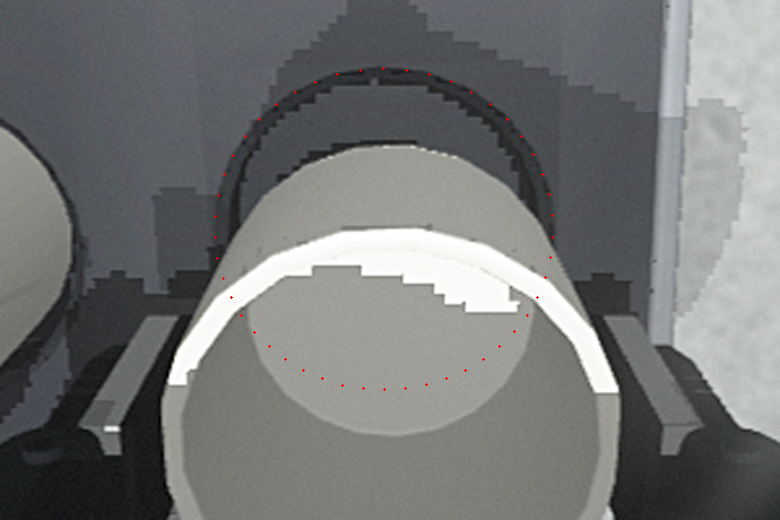

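The overlay matches the pocket exactly. Correct by 1 mm and lower.

```bash
python3 -m crank '[[[-0.04,-0.06,0.3],[0,0,0],50],[[0,0,0.5],[0,0,0],50],[[0,0,0.5],[0,0,0],50],[[0,0,0.5],[0,0,0],50],[[0,0,0.3],[0,0,0],50],[[0,0,0.2],[0,0,0],50],[[0,0,0],[0,0,0],50],[[0,0,0],[0,0,0],50],[[0,0,0],[0,0,0],50]]'
python3 -m crank '[[[0,0,0.08],[0,0,0],50],[[0,0,0.08],[0,0,0],50],[[0,0,0],[0,0,0],50],[[0,0,0],[0,0,0],50]]'
```

```text
time_s: 16.47
eef_pos: [0.6245, -0.2092, 0.0504]
tool_rot: [3.141, -0.002, 0.001]
force: [0.6, -1.0, -0.9]
grip_width: 0.0629
time_s: 16.8
eef_pos: [0.624, -0.2091, 0.047]
tool_rot: [3.142, -0.002, 0.0]
force: [0.1, 0.4, -1.0]
grip_width: 0.0626
```

```bash
python3 -m crank '[[[0,0,0.08],[0,0,0],50],[[0,0,0.04],[0,0,0],50],[[0,0,0],[0,0,0],50],[[0,0,0],[0,0,0],50]]'
python3 -m crank '[[[0,0,0.04],[0,0,0],50],[[0,0,0.04],[0,0,0],50],[[0,0,0],[0,0,0],50],[[0,0,0],[0,0,0],50]]'
```

```text
time_s: 17.13
eef_pos: [0.6239, -0.209, 0.0443]
tool_rot: [-3.142, 0.002, 0.0]
force: [-0.1, 0.9, -1.0]
grip_width: 0.0631
time_s: 17.47
eef_pos: [0.624, -0.209, 0.0428]
tool_rot: [-3.142, 0.002, 0.0]
force: [0.1, 0.3, -0.8]
grip_width: 0.0628
```

```bash
python3 -m crank '[[[0,0,0.04],[0,0,0],50],[[0,0,0.04],[0,0,0],50],[[0,0,0],[0,0,0],50],[[0,0,0],[0,0,0],50]]'
python3 - <<'E'
from h import *
p,K,V,st=snap("side"); crop(p,318,155,120,90,6.5,"s10.png",proj(circ(.626,-.2095,.095,.0325),K,V))
E
```

```text
time_s: 17.8
eef_pos: [0.6242, -0.2091, 0.0427]
tool_rot: [3.142, -0.002, 0.0]
force: [-3.0, 0.4, 6.3]
grip_width: 0.0628
s10.png origin 258 110 scale 6.5
```

View pics/s10.png

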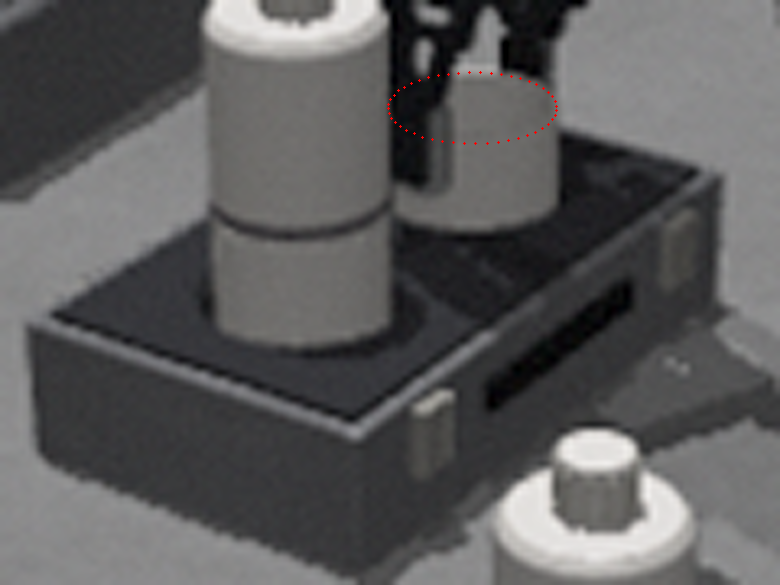

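Contact at 6 N at exactly the expected height, so the base is on the pocket floor. Release and rise.

```bash
python3 -m crank '[[[0,0,-0.03],[0,0,0],70],[[0,0,0],[0,0,0],80],[[0,0,0],[0,0,0],80],[[0,0,0],[0,0,0],80],[[0,0,-0.5],[0,0,0],80],[[0,0,-1],[0,0,0],80],[[0,0,-1],[0,0,0],80],[[0,0,-1],[0,0,0],80],[[0,0,-1],[0,0,0],80],[[0,0,-1],[0,0,0],80],[[0,0,-1],[0,0,0],80],[[0,0,-1],[0,0,0],80],[[0,0,-1],[0,0,0],80],[[0,0,-0.5],[0,0,0],80],[[0,0,0],[0,0,0],80],[[0,0,0],[0,0,0],80],[[0,0,0],[0,0,0],80],[[0,0,0],[0,0,0],80]]'
python3 - <<'E'
from h import *
p,K,V,st=snap("wrist","w10.png"); plan([.418,-.1935,.22],-16.5)
e=proj(circ(.625,-.209,.095,.0325),K,V)
crop(p,e[:,0].mean(),e[:,1].mean(),110,100,6,"w10c.png",e)
E
```

```text
time_s: 19.35
eef_pos: [0.6229, -0.2086, 0.2197]
tool_rot: [-3.14, 0.002, 0.005]
force: [0.3, 0.3, -0.3]
grip_width: 0.0801
t 19.4 eef [ 0.623  -0.2087  0.2198] psi -0.09 F [-0.2  0.8  0.3] w 79.8
  shift units [-10.252  -0.743   0.022] rows>= 11 | turn units [-0.0002  0.001   0.0912] rows>= 3
  shift if turned first [-1.0044e+01  2.1840e+00 -1.0000e-02]
w10c.png origin 267 134 scale 6
```

View pics/w10c.png

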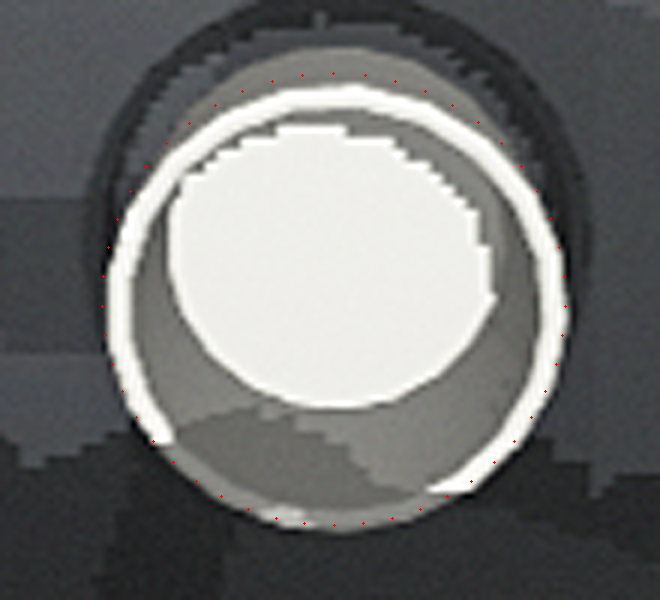

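The base stands at about (0.624, -0.209), concentric in the pocket. Next the holder: move above it and turn to its faces.

```bash
python3 -m crank '[[[-0.5,0,0],[0,0,0],60],[[-0.98,-0.07,0],[0,0,0],60],[[-0.98,-0.07,0],[0,0,0],60],[[-0.98,-0.07,0],[0,0,0],60],[[-0.98,-0.07,0],[0,0,0],60],[[-0.98,-0.07,0],[0,0,0],60],[[-0.98,-0.07,0],[0,0,0],60],[[-0.98,-0.07,0],[0,0,0],60],[[-0.98,-0.07,0],[0,0,0],60],[[-0.98,-0.07,0],[0,0,0],60],[[-0.9,-0.07,0],[0,0,0],60],[[0,0,0.8],[0,0,0.0304],60],[[0,0,0.8],[0,0,0.0304],60],[[0,0,0.5],[0,0,0.0304],60],[[0,0,0],[0,0,0],60],[[0,0,0],[0,0,0],60],[[0,0,0],[0,0,0],60],[[0,0,0],[0,0,0],60],[[0,0,0],[0,0,0],60]]'
python3 - <<'E'
from h import *
p,K,V,st=snap("wrist","w11.png"); plan([.417,-.1935,.092],-16.5)
e=proj([.4165,-.1935,.092],K,V)[0]
crop(p,*e,110,90,7,"w11c.png")
E
```

```text
time_s: 20.98
eef_pos: [0.4202, -0.1951, 0.1808]
tool_rot: [3.109, -0.449, 0.002]
force: [0.0, -0.1, 0.3]
grip_width: 0.0603
t 21.03 eef [ 0.4202 -0.195   0.1807] psi -16.45 F [ 0.3 -0.8  0.1] w 60.3
  shift units [-0.181 -0.029  4.435] rows>= 5 | turn units [ 0.0001 -0.0004  0.0003] rows>= 1
  shift if turned first [-0.175 -0.027  4.435]
w11c.png origin 265 158 scale 7
```

View pics/w11c.png

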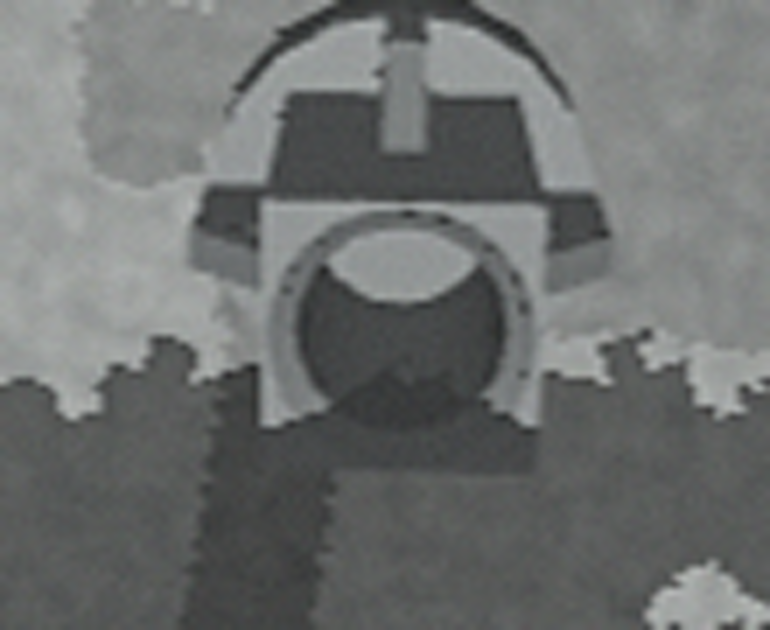

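```bash
python3 - <<'E'
from h import *
p,K,V,st=snap("wrist")
C=np.array([unproj((265+x/7-.5,158+y/7-.5),.092,K,V)[:2] for x,y in((262,200),(548,205),(540,472),(261,468))]);E=np.roll(C,-1,0)-C
print(C.mean(0),np.linalg.norm(E,axis=1),np.degrees(np.arctan2(E[:,1],E[:,0]))%90)
c=unproj((265+402/7-.5,158+330/7-.5),.092,K,V); print("bore",c)
plan([C.mean(0)[0],C.mean(0)[1],.05],-16.5)
E
```

```text
[ 0.41486748 -0.1938849 ] [0.03020494 0.02983752 0.03037866 0.0299215 ] [72.55131414 72.82306187 72.71029746 72.48987616]
bore [ 0.41577822 -0.19406931  0.092     ]
t 21.08 eef [ 0.4201 -0.1949  0.1806] psi -16.46 F [-0.6  0.5 -0.1] w 60.3
  shift units [-0.275  0.023  6.528] rows>= 7 | turn units [ 0.0001 -0.0004  0.0002] rows>= 1
  shift if turned first [-0.268  0.024  6.528]
```

```bash
python3 -m crank '[[[-0.25,0.02,0.4],[0,0,0.004],60],[[0,0,0.9],[0,0,0],60],[[0,0,1],[0,0,0],60],[[0,0,1],[0,0,0],60],[[0,0,1],[0,0,0],60],[[0,0,0.8],[0,0,0],60],[[0,0,0.6],[0,0,0],60],[[0,0,0.4],[0,0,0],60],[[0,0,0.25],[0,0,0],60],[[0,0,0],[0,0,0],60],[[0,0,0],[0,0,0],60],[[0,0,0],[0,0,0],60],[[0,0,0],[0,0,0],60]]'
python3 - <<'E'
from h import *
p,K,V,st=snap("wrist","w12.png"); plan([.4155,-.194,.048],-17.3)
p,K,V,st=snap("side"); crop(p,400,165,80,70,8,"s12.png")
E
```

```text
time_s: 22.17
eef_pos: [0.4156, -0.1942, 0.0538]
tool_rot: [3.106, -0.47, 0.003]
force: [0.7, -0.3, 0.4]
grip_width: 0.0602
t 22.22 eef [ 0.4155 -0.1941  0.0538] psi -17.22 F [ 0.4  0.1 -0.1] w 59.8
  shift units [-0.004 -0.005  0.29 ] rows>= 1 | turn units [ 0.0001 -0.0006  0.0004] rows>= 1
  shift if turned first [-0.003 -0.005  0.29 ]
s12.png origin 360 130 scale 8
```

View pics/w12.png

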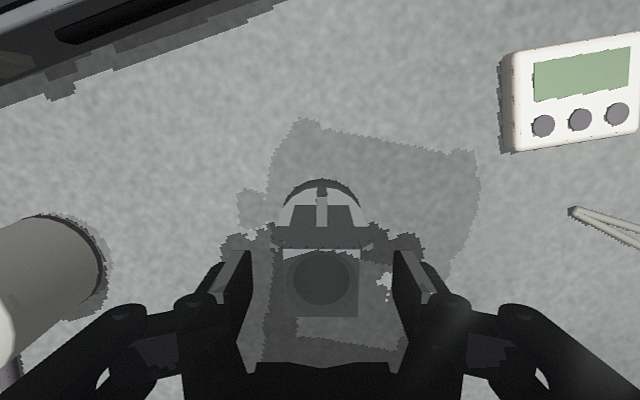

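View pics/s12.png

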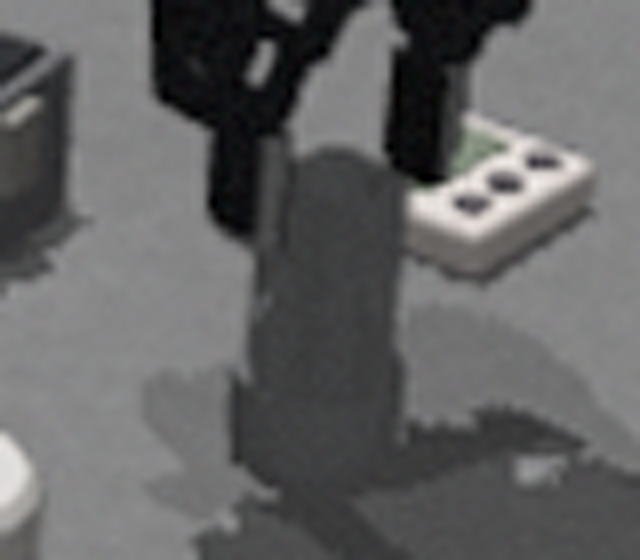

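Fingers straddle the plain top of the post, above the fins. Go down 5 mm more and grip.

```bash
python3 -m crank '[[[0,0,0.22],[0,0,0],60],[[0,0,0],[0,0,0],60],[[0,0,0],[0,0,0],40],[[0,0,0],[0,0,0],20],[[0,0,0],[0,0,0],20],[[0,0,0],[0,0,0],20],[[0,0,0],[0,0,0],20],[[0,0,0],[0,0,0],20],[[0,0,0],[0,0,0],20]]'
python3 - <<'E'
from h import *
p,K,V,st=snap("wrist","w13.png"); plan([.4155,-.194,.048],-17.3)
p,K,V,st=snap("side"); crop(p,400,165,80,70,8,"s13.png")
E
```

```text
time_s: 23.02
eef_pos: [0.415, -0.1938, 0.0487]
tool_rot: [3.106, -0.47, 0.001]
force: [0.5, 0.3, 2.0]
grip_width: 0.0288
t 23.07 eef [ 0.415  -0.1938  0.0487] psi -17.22 F [ 0.5 -0.9  1.3] w 28.8
  shift units [0.027 0.    0.033] rows>= 1 | turn units [ 0.     -0.0001  0.0004] rows>= 1
  shift if turned first [0.027 0.    0.033]
s13.png origin 360 130 scale 8
```

View pics/s13.png

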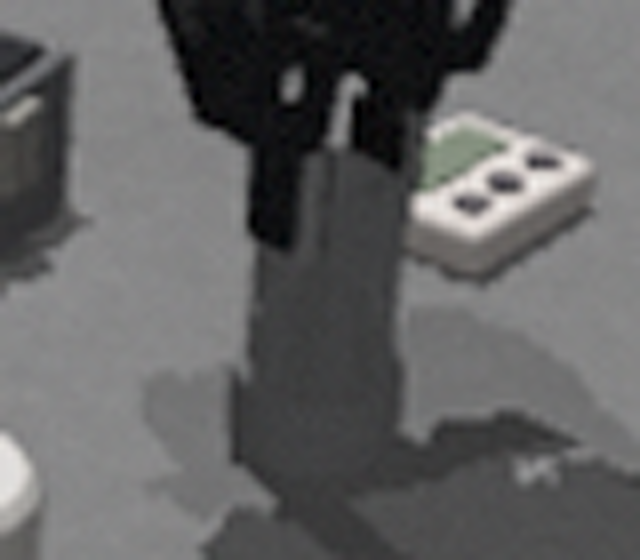

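View pics/w13.png

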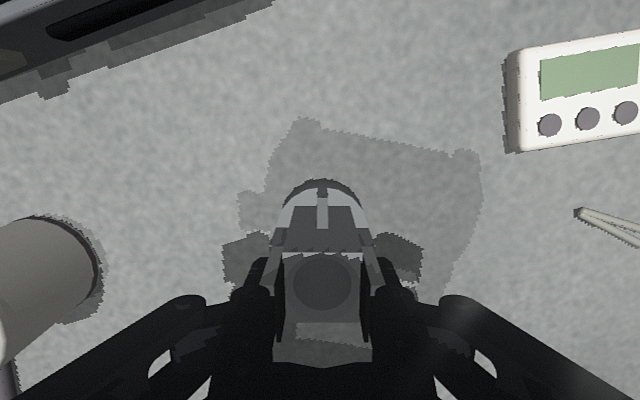

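Gripped (29 mm). Lift and carry to the base.

```bash
python3 -m crank '[[[0,0,-0.4],[0,0,0],20],[[0,0,-0.9],[0,0,0],20],[[0,0,-1],[0,0,0],20],[[0,0,-1],[0,0,0],20],[[0,0,-1],[0,0,0],20],[[0,0,-1],[0,0,0],20],[[0,0,-1],[0,0,0],20],[[0,0,-0.8],[0,0,0],20],[[0,0,-0.4],[0,0,0],20],[[0,0,0],[0,0,0],20],[[0,0,0],[0,0,0],20]]'
python3 - <<'E'
from h import *
plan([.624,-.2092,.2],-17.2)
E
```

```text
time_s: 24.03
eef_pos: [0.4146, -0.1936, 0.1983]
tool_rot: [3.106, -0.47, 0.0]
force: [0.4, 0.4, -0.8]
grip_width: 0.0287
t 24.03 eef [ 0.4146 -0.1936  0.1983] psi -17.23 F [ 0.4  0.4 -0.8] w 28.7
  shift units [10.231 -2.357 -0.082] rows>= 11 | turn units [ 0.     -0.     -0.0001] rows>= 1
  shift if turned first [10.232 -2.353 -0.083]
```

```bash
python3 -m crank '[[[0.4,-0.09,0],[0,0,0],20],[[0.9,-0.21,0],[0,0,0],20],[[0.9,-0.21,0],[0,0,0],20],[[0.9,-0.21,0],[0,0,0],20],[[0.9,-0.21,0],[0,0,0],20],[[0.9,-0.21,0],[0,0,0],20],[[0.9,-0.21,0],[0,0,0],20],[[0.9,-0.21,0],[0,0,0],20],[[0.9,-0.21,0],[0,0,0],20],[[0.9,-0.21,0],[0,0,0],20],[[0.9,-0.21,0],[0,0,0],20],[[0.6,-0.14,0],[0,0,0],20],[[0.2,-0.04,0],[0,0,0],20],[[0,0,0],[0,0,0],20],[[0,0,0],[0,0,0],20],[[0,0,0],[0,0,0],20],[[0,0,0],[0,0,0],20],[[0,0,0],[0,0,0],20]]'
python3 - <<'E'
from h import *
p,K,V,st=snap("wrist","w14.png"); plan([.624,-.2092,.0937],-17.2)
M=R.from_rotvec(st["tool_rot"]).as_matrix()
e=proj(circ(.624,-.2092,.095,.0325),K,V); f=proj(st["eef_pos"]+(M@circ(0,0,.0487,.0255).T).T,K,V)
crop(p,322,230,200,150,4,"w14c.png",np.vstack([e,f]))
E
```

```text
time_s: 25.53
eef_pos: [0.623, -0.2089, 0.1986]
tool_rot: [-3.106, 0.471, 0.0]
force: [0.1, 1.1, -0.8]
grip_width: 0.0289
t 25.58 eef [ 0.6232 -0.2089  0.1988] psi -17.24 F [ 0.  -0.6 -1.7] w 28.8
  shift units [4.200e-02 2.000e-03 5.253e+00] rows>= 6 | turn units [ 0.     -0.0001 -0.0002] rows>= 1
  shift if turned first [4.300e-02 2.000e-03 5.253e+00]
w14c.png origin 222 155 scale 4
```

View pics/w14c.png

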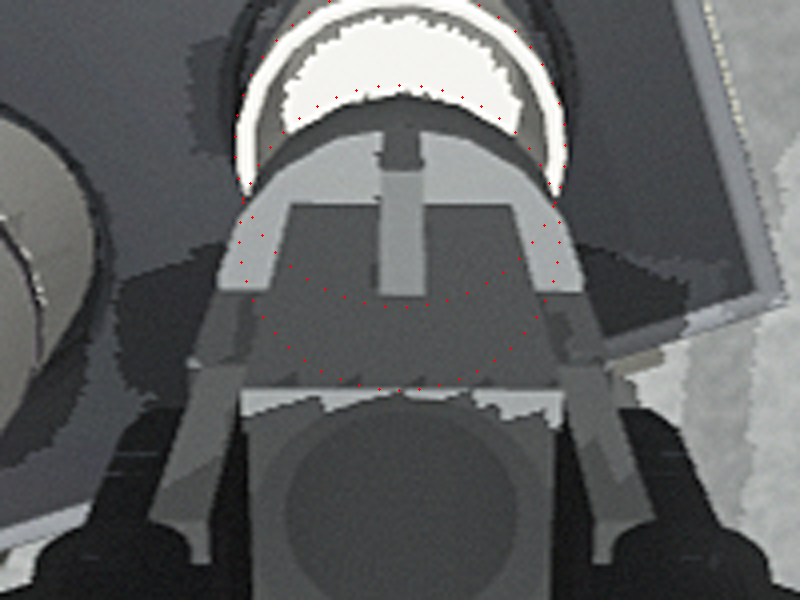

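The holder is over the base and aligned to within about 1.5 mm. Lower, watching the force.

```bash
python3 -m crank '[[[0.06,0,0.3],[0,0,0],20],[[0,0,0.7],[0,0,0],20],[[0,0,0.7],[0,0,0],20],[[0,0,0.5],[0,0,0],20],[[0,0,0.2],[0,0,0],20],[[0,0,0],[0,0,0],20],[[0,0,0],[0,0,0],20],[[0,0,0],[0,0,0],20]]'
python3 - <<'E'
from h import *
p,K,V,st=snap("wrist","w15.png"); plan([.624,-.2092,.0937],-17.2)
crop(p,322,250,200,150,4,"w15c.png")
E
```

```text
time_s: 26.25
eef_pos: [0.6252, -0.2094, 0.1509]
tool_rot: [3.106, -0.47, 0.001]
force: [-0.3, -0.4, -0.9]
grip_width: 0.0286
t 26.3 eef [ 0.6254 -0.2094  0.1513] psi -17.22 F [-0.2  1.1 -1. ] w 28.7
  shift units [-0.075  0.011  2.879] rows>= 3 | turn units [ 0.     -0.0005 -0.0001] rows>= 1
  shift if turned first [-0.071  0.011  2.879]
w15c.png origin 222 175 scale 4
```

View pics/w15c.png

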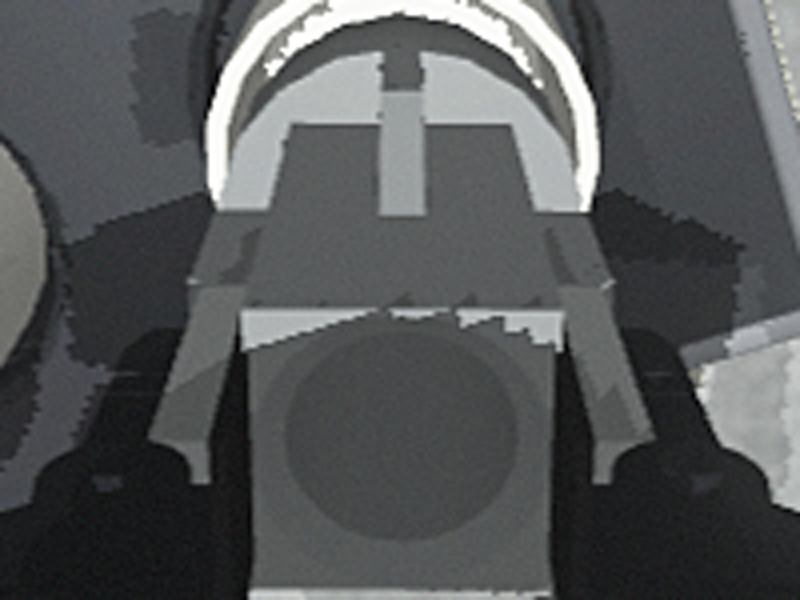

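```bash
python3 -m crank '[[[-0.04,0.01,0.3],[0,0,0],20],[[0,0,0.4],[0,0,0],20],[[0,0,0.4],[0,0,0],20],[[0,0,0.4],[0,0,0],20],[[0,0,0.4],[0,0,0],20],[[0,0,0.3],[0,0,0],20],[[0,0,0.2],[0,0,0],20],[[0,0,0],[0,0,0],20],[[0,0,0],[0,0,0],20],[[0,0,0],[0,0,0],20]]'
python3 -m crank '[[[0,0,0.1],[0,0,0],20],[[0,0,0.1],[0,0,0],20],[[0,0,0],[0,0,0],20],[[0,0,0],[0,0,0],20]]'
```

```text
time_s: 27.13
eef_pos: [0.6244, -0.2093, 0.1029]
tool_rot: [3.106, -0.47, 0.001]
force: [0.7, 0.4, -0.8]
grip_width: 0.0287
time_s: 27.47
eef_pos: [0.6239, -0.2091, 0.0984]
tool_rot: [-3.106, 0.47, 0.0]
force: [0.4, -0.0, -1.2]
grip_width: 0.0289
```

```bash
python3 -m crank '[[[0,0,0.08],[0,0,0],20],[[0,0,0.08],[0,0,0],20],[[0,0,0],[0,0,0],20],[[0,0,0],[0,0,0],20]]'
python3 -m crank '[[[0,0,0.05],[0,0,0],20],[[0,0,0.03],[0,0,0],20],[[0,0,0],[0,0,0],20],[[0,0,0],[0,0,0],20]]'
```

```text
time_s: 27.8
eef_pos: [0.6238, -0.2091, 0.095]
tool_rot: [-3.106, 0.47, 0.001]
force: [-0.2, 0.1, -1.2]
grip_width: 0.0291
time_s: 28.13
eef_pos: [0.624, -0.2092, 0.0937]
tool_rot: [3.106, -0.47, 0.0]
force: [-0.3, 0.2, -1.2]
grip_width: 0.0286
```

```bash
python3 -m crank '[[[0,0,0.04],[0,0,0],20],[[0,0,0.03],[0,0,0],20],[[0,0,0],[0,0,0],20],[[0,0,0],[0,0,0],20]]'
python3 -m crank '[[[0,0,0.03],[0,0,0],20],[[0,0,0],[0,0,0],20],[[0,0,0],[0,0,0],20]]'
```

```text
time_s: 28.47
eef_pos: [0.6243, -0.2092, 0.0937]
tool_rot: [3.106, -0.47, 0.001]
force: [-1.9, 0.7, 6.0]
grip_width: 0.0287
time_s: 28.72
eef_pos: [0.6243, -0.2093, 0.0937]
tool_rot: [3.106, -0.47, 0.001]
force: [-3.1, 1.7, 7.7]
grip_width: 0.0292
```

Contact at exactly the seated height (0.0937). Release, rise and measure the bore.

```bash
python3 -m crank '[[[0,0,-0.06],[0,0,0],30],[[0,0,0],[0,0,0],45],[[0,0,0],[0,0,0],50],[[0,0,0],[0,0,0],50],[[0,0,-0.4],[0,0,0],50],[[0,0,-0.8],[0,0,0],50],[[0,0,-1],[0,0,0],50],[[0,0,-1],[0,0,0],50],[[0,0,-1],[0,0,0],50],[[0,0,-1],[0,0,0],50],[[0,0,-0.5],[0,0,0],50],[[0,0,-0.2],[0,0,0],50],[[0,0,0],[0,0,0],50],[[0,0,0],[0,0,0],50],[[0,0,0],[0,0,0],50],[[0,0,0],[0,0,0],50]]'
python3 - <<'E'
from h import *
p,K,V,st=snap("wrist","w16.png"); plan([.596,.122,.20],-10)
e=proj(circ(.6242,-.2092,.137,.0115),K,V)
c=proj(circ(.624,-.2092,.095,.0325),K,V)
crop(p,e[:,0].mean(),e[:,1].mean()-10,130,100,6,"w16c.png",np.vstack([e,c]))
E
```

```text
time_s: 30.05
eef_pos: [0.623, -0.2088, 0.2089]
tool_rot: [-3.106, 0.47, 0.005]
force: [-0.1, -0.9, 0.4]
grip_width: 0.0499
t 30.1 eef [ 0.6232 -0.2088  0.2091] psi -17.23 F [-0.7  0.1 -0.8] w 49.9
  shift units [ -6.194 -15.397   0.477] rows>= 16 | turn units [-0.0001  0.0009 -0.0401] rows>= 2
  shift if turned first [ -4.209 -16.054   0.457]
w16c.png origin 256 142 scale 6
```

View pics/w16c.png

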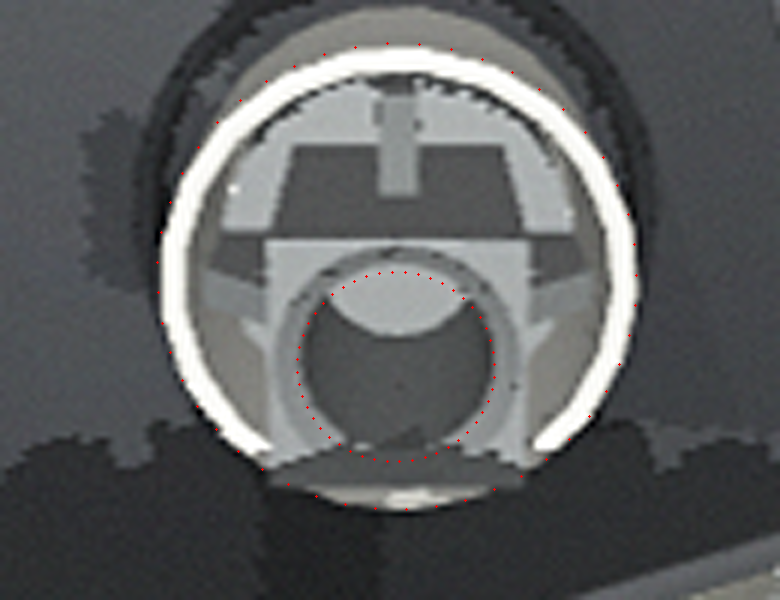

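The holder is seated, its bore centred at about (0.6243, -0.2092), and the base overlay at (0.624, -0.2092) fits. Now go to the rack for the tube.

```bash
python3 -m crank '[[[-0.2,-0.5,0],[0,0,0],50],[[-0.39,-0.96,0],[0,0,0],50],[[-0.39,-0.96,0],[0,0,0],50],[[-0.39,-0.96,0],[0,0,0],50],[[-0.39,-0.96,0],[0,0,0],50],[[-0.39,-0.96,0],[0,0,0],50],[[-0.39,-0.96,0],[0,0,0],50],[[-0.39,-0.96,0],[0,0,0],50],[[-0.39,-0.96,0],[0,0,0],50],[[-0.39,-0.96,0],[0,0,0],50],[[-0.39,-0.96,0],[0,0,0],50],[[-0.39,-0.96,0],[0,0,0],50],[[-0.39,-0.96,0],[0,0,0],50],[[-0.39,-0.96,0],[0,0,0],50],[[-0.39,-0.96,0],[0,0,0],50],[[-0.39,-0.96,0],[0,0,0],50],[[-0.2,-0.5,0],[0,0,-0.02],50],[[0,0,0],[0,0,-0.0187],50]]'
python3 -m crank '[[[0,0,0],[0,0,0],50],[[0,0,0],[0,0,0],50],[[0,0,0],[0,0,0],50],[[0,0,0],[0,0,0],50],[[0,0,0],[0,0,0],50],[[0,0,0],[0,0,0],50]]'
python3 - <<'E'
from h import *
p,K,V,st=snap("wrist","w17.png"); plan([.596,.122,.20],-10.3)
e=proj(circ(.596,.122,.094,.0095),K,V)
crop(p,e[:,0].mean(),e[:,1].mean(),130,100,6,"w17c.png",e)
E
```

```text
time_s: 31.6
eef_pos: [0.5948, 0.1253, 0.2105]
tool_rot: [-3.129, 0.272, 0.002]
force: [-0.2, -1.3, -0.1]
grip_width: 0.05
time_s: 32.1
eef_pos: [0.5958, 0.1217, 0.2109]
tool_rot: [-3.129, 0.283, 0.0]
force: [0.4, 0.5, -0.5]
grip_width: 0.0504
t 32.15 eef [0.5958 0.1217 0.2109] psi -10.31 F [ 0.3  0.2 -0.2] w 50.1
  shift units [ 0.006 -0.015  0.545] rows>= 1 | turn units [-0.     -0.     -0.0001] rows>= 1
  shift if turned first [ 0.006 -0.015  0.545]
w17c.png origin 256 139 scale 6
```

View pics/w17.png

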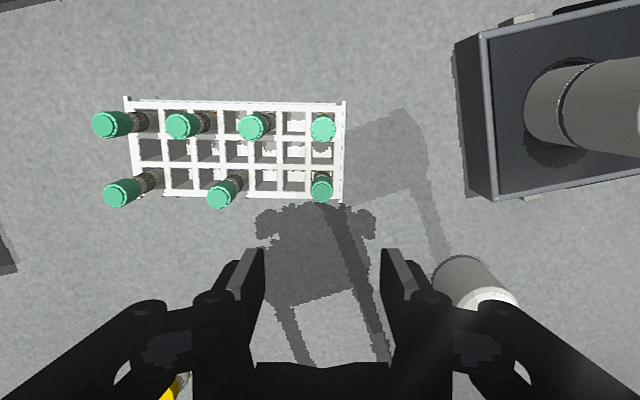

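View pics/w17c.png

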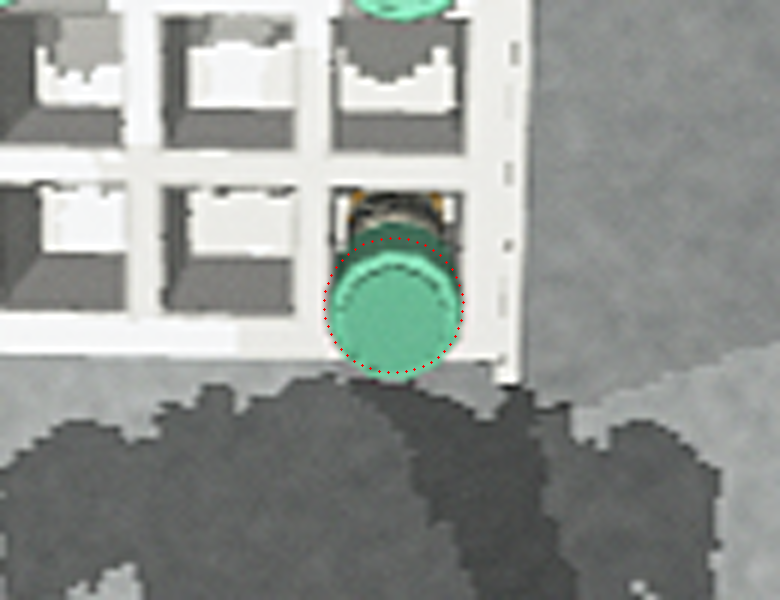

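The short tube's cap is at (322,189), clearly lower than the two tall front ones at (122,192) and (222,196). The tube axis is at about (0.5947, 0.1218). Descend.

```bash
python3 -m crank '[[[-0.06,0.02,0.4],[0,0,0],50],[[0,0,0.9],[0,0,0],50],[[0,0,1],[0,0,0],50],[[0,0,1],[0,0,0],50],[[0,0,1],[0,0,0],50],[[0,0,1],[0,0,0],50],[[0,0,0.9],[0,0,0],50],[[0,0,0.6],[0,0,0],50],[[0,0,0.3],[0,0,0],50],[[0,0,0],[0,0,0],50],[[0,0,0],[0,0,0],50],[[0,0,0],[0,0,0],50],[[0,0,0],[0,0,0],50]]'
python3 - <<'E'
from h import *
p,K,V,st=snap("wrist","w18.png"); plan([.5947,.1218,.053],-10.3)
p,K,V,st=snap("side"); crop(p,245,185,100,90,7,"s18.png")
E
```

```text
time_s: 33.23
eef_pos: [0.5958, 0.1221, 0.0705]
tool_rot: [-3.128, 0.281, -0.004]
force: [-0.2, 1.6, 0.2]
grip_width: 0.0499
t 33.28 eef [0.5957 0.1221 0.0704] psi -10.26 F [-0.1  0.3 -0.5] w 50.0
  shift units [-0.048  0.022  0.869] rows>= 1 | turn units [-0.0003 -0.0008  0.0002] rows>= 1
  shift if turned first [-0.046  0.021  0.869]
s18.png origin 195 140 scale 7
```

View pics/w18.png

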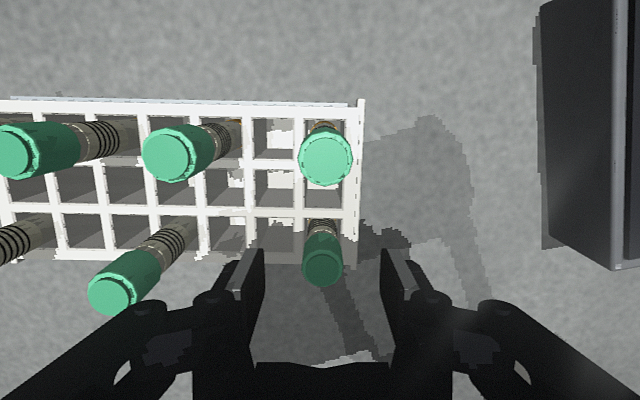

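View pics/s18.png

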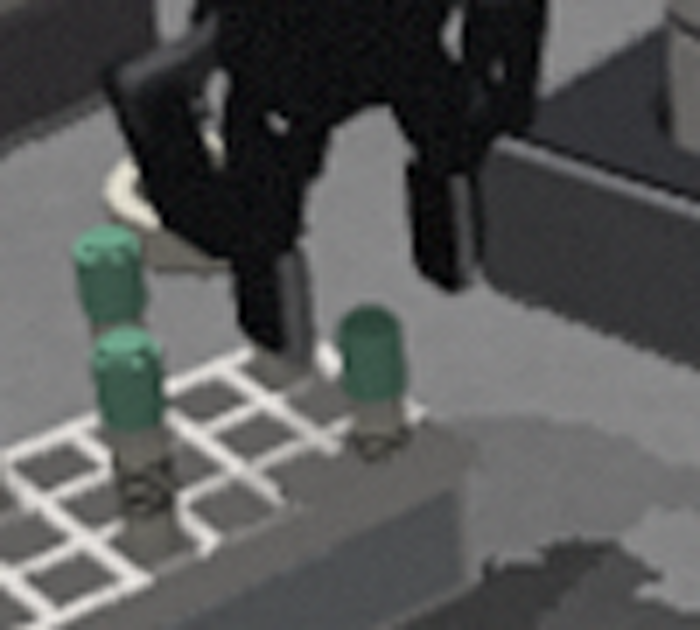

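```bash
python3 -m crank '[[[-0.04,0.01,0.3],[0,0,0],50],[[0,0,0.3],[0,0,0],50],[[0,0,0.27],[0,0,0],50],[[0,0,0],[0,0,0],50],[[0,0,0],[0,0,0],50],[[0,0,0],[0,0,0],50]]'
python3 - <<'E'
from h import *
p,K,V,st=snap("wrist","w19.png"); plan([.5947,.1218,.053],-10.3)
p,K,V,st=snap("side"); crop(p,245,185,100,90,7,"s19.png")
E
```

```text
time_s: 33.83
eef_pos: [0.5936, 0.1218, 0.0512]
tool_rot: [3.129, -0.281, -0.001]
force: [0.6, 0.4, 0.8]
grip_width: 0.0504
t 33.88 eef [0.5938 0.1218 0.0515] psi -10.26 F [ 0.6 -0.4  0.2] w 50.1
  shift units [ 0.046 -0.006 -0.077] rows>= 1 | turn units [-0.      0.      0.0002] rows>= 1
  shift if turned first [ 0.046 -0.006 -0.077]
s19.png origin 195 140 scale 7
```

View pics/w19.png

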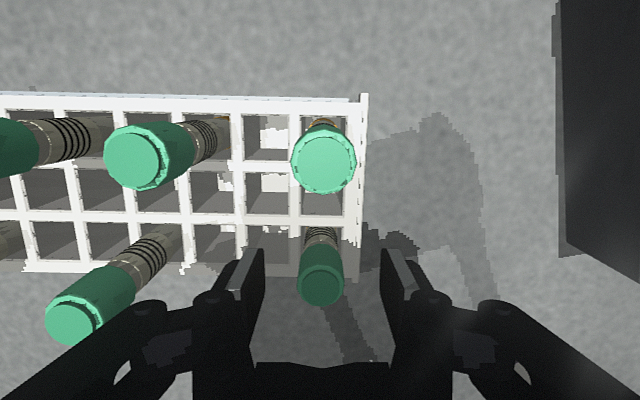

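View pics/s19.png

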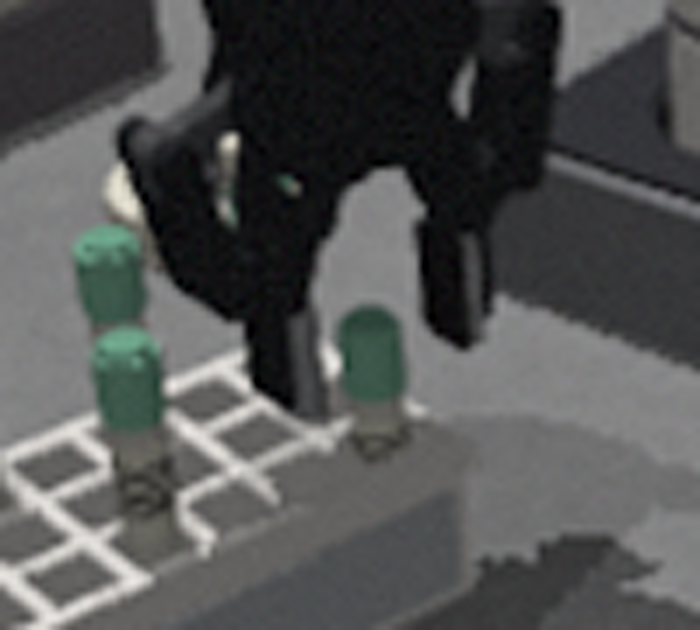

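```bash
python3 -m crank '[[[0.045,0,-0.1],[0,0,0],50],[[0,0,0],[0,0,0],50],[[0,0,0],[0,0,0],30],[[0,0,0],[0,0,0],10],[[0,0,0],[0,0,0],10],[[0,0,0],[0,0,0],10],[[0,0,0],[0,0,0],10],[[0,0,0],[0,0,0],10],[[0,0,0],[0,0,0],10]]'
python3 - <<'E'
from h import *
p,K,V,st=snap("wrist"); crop(p,322,260,120,100,6.4,"w20.png"); plan([.5947,.1218,.053],-10.3)
p,K,V,st=snap("side"); crop(p,245,185,100,90,7,"s20.png")
E
```

```text
time_s: 34.68
eef_pos: [0.5949, 0.1217, 0.0538]
tool_rot: [-3.129, 0.281, -0.001]
force: [-0.1, 0.1, 2.8]
grip_width: 0.0167
w20.png origin 262 210 scale 6.4
t 34.73 eef [0.595  0.1217 0.0539] psi -10.26 F [-0.3  0.5  2.5] w 16.4
  shift units [-0.013 -0.     0.043] rows>= 1 | turn units [-0.0001 -0.0002  0.0002] rows>= 1
  shift if turned first [-0.013 -0.     0.043]
s20.png origin 195 140 scale 7
```

View pics/w20.png

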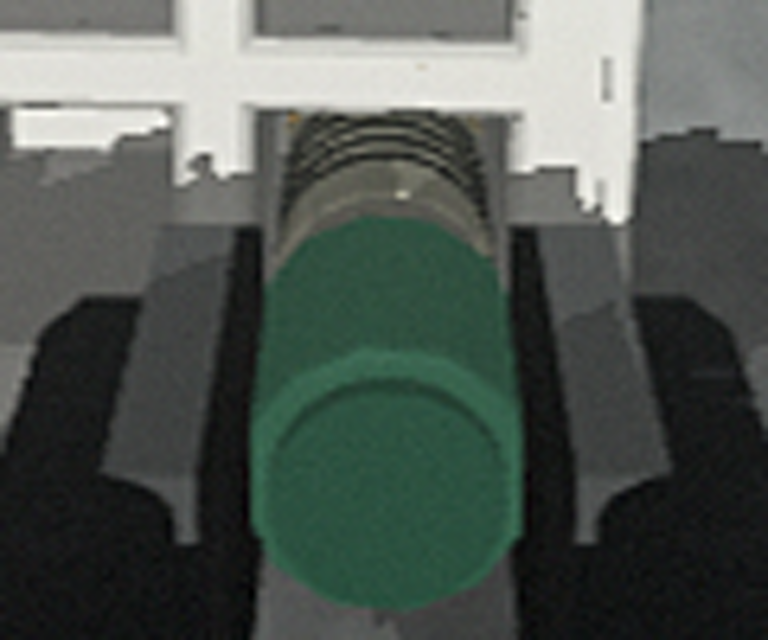

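View pics/s20.png

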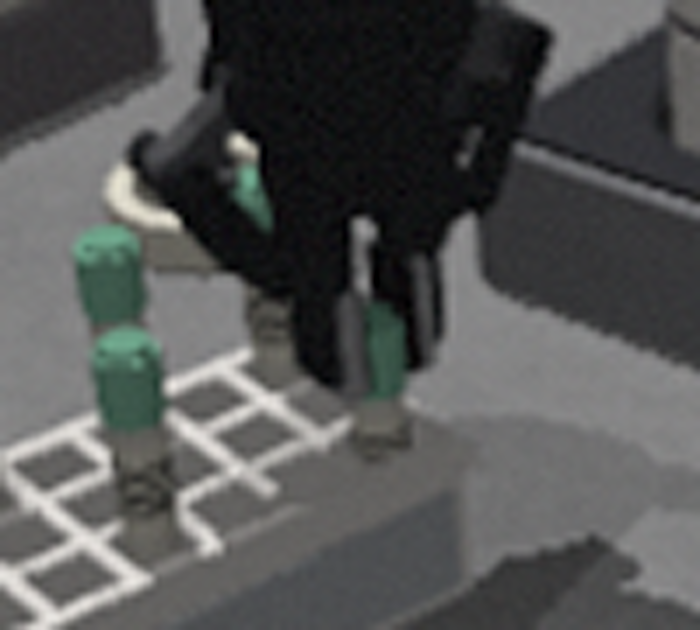

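The tube is gripped on its cap. Lift straight up, high enough to pass over the packed canister.

```bash
python3 -m crank '[[[0,0,-0.3],[0,0,0],10],[[0,0,-0.7],[0,0,0],10],[[0,0,-1],[0,0,0],10],[[0,0,-1],[0,0,0],10],[[0,0,-1],[0,0,0],10],[[0,0,-1],[0,0,0],10],[[0,0,-1],[0,0,0],10],[[0,0,-1],[0,0,0],10],[[0,0,-1],[0,0,0],10],[[0,0,-1],[0,0,0],10],[[0,0,-1],[0,0,0],10],[[0,0,-1],[0,0,0],10],[[0,0,-0.6],[0,0,0],10],[[0,0,-0.2],[0,0,0],10],[[0,0,0],[0,0,0],10],[[0,0,0],[0,0,0],10],[[0,0,0],[0,0,0],10]]'
python3 - <<'E'
from h import *
p,K,V,st=snap("wrist","w21.png"); plan([.6243,-.2092,.28],-10.3)
p,K,V,st=snap("side","s21.png")
E
```

```text
time_s: 36.2
eef_pos: [0.5936, 0.1215, 0.2875]
tool_rot: [3.128, -0.281, -0.005]
force: [0.6, -0.2, -0.2]
grip_width: 0.0166
t 36.25 eef [0.5937 0.1215 0.2874] psi -10.26 F [ 0.1 -0.2 -0.1] w 16.5
  shift units [ 4.453 15.998  0.376] rows>= 16 | turn units [0.0003 0.001  0.0002] rows>= 1
  shift if turned first [ 4.464 15.995  0.372]
```

View pics/s21.png

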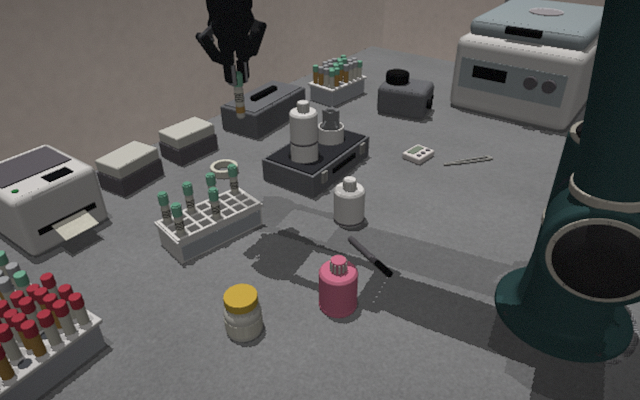

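View pics/w21.png

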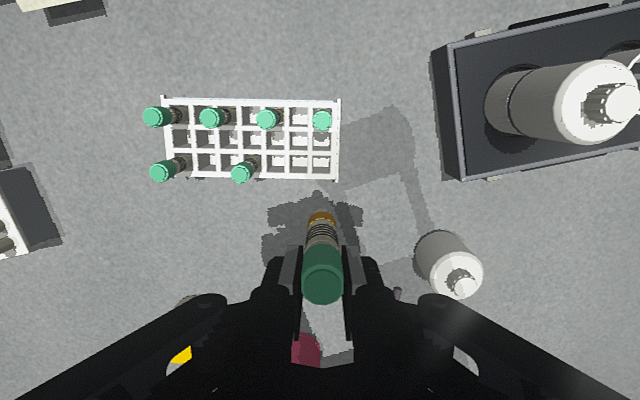

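The tube is held upright and both tall tubes are still in place. Carry it over to the holder.

```bash
python3 -m crank '[[[0.14,0.5,0],[0,0,0],10],[[0.26,0.94,0],[0,0,0],10],[[0.26,0.94,0],[0,0,0],10],[[0.26,0.94,0],[0,0,0],10],[[0.26,0.94,0],[0,0,0],10],[[0.26,0.94,0],[0,0,0],10],[[0.26,0.94,0],[0,0,0],10],[[0.26,0.94,0],[0,0,0],10],[[0.26,0.94,0],[0,0,0],10],[[0.26,0.94,0],[0,0,0],10],[[0.26,0.94,0],[0,0,0],10],[[0.26,0.94,0],[0,0,0],10],[[0.26,0.94,0],[0,0,0],10],[[0.26,0.94,0],[0,0,0],10],[[0.26,0.94,0],[0,0,0],10],[[0.26,0.94,0],[0,0,0],10],[[0.26,0.94,0],[0,0,0],10],[[0.15,0.5,0],[0,0,0],10]]'
python3 -m crank '[[[0,0,0],[0,0,0],10],[[0,0,0],[0,0,0],10],[[0,0,0],[0,0,0],10],[[0,0,0],[0,0,0],10],[[0,0,0],[0,0,0],10],[[0,0,0],[0,0,0],10]]'
python3 - <<'E'
from h import *
p,K,V,st=snap("wrist","w22.png"); plan([.6243,-.2092,.185],-10.3)
M=R.from_rotvec(st["tool_rot"]).as_matrix()
e=proj(circ(.6243,-.2092,.137,.0115),K,V); f=proj(st["eef_pos"]+(M@circ(0,0,.0439,.008).T).T,K,V)
crop(p,322,230,160,120,5,"w22c.png",np.vstack([e,f]))
E
```

```text
time_s: 37.8
eef_pos: [0.6245, -0.2127, 0.2887]
tool_rot: [3.128, -0.283, -0.002]
force: [-0.6, 0.3, -0.1]
grip_width: 0.0164
time_s: 38.3
eef_pos: [0.6251, -0.2089, 0.2897]
tool_rot: [-3.129, 0.279, -0.0]
force: [0.1, 0.6, -0.3]
grip_width: 0.0165
t 38.35 eef [ 0.6251 -0.2091  0.2897] psi -10.2 F [-0.2 -0.3  0.2] w 16.6
  shift units [-0.041  0.013  5.234] rows>= 6 | turn units [-0.     -0.0001  0.0006] rows>= 1
  shift if turned first [-0.04   0.013  5.234]
w22c.png origin 242 170 scale 5
```

View pics/w22c.png

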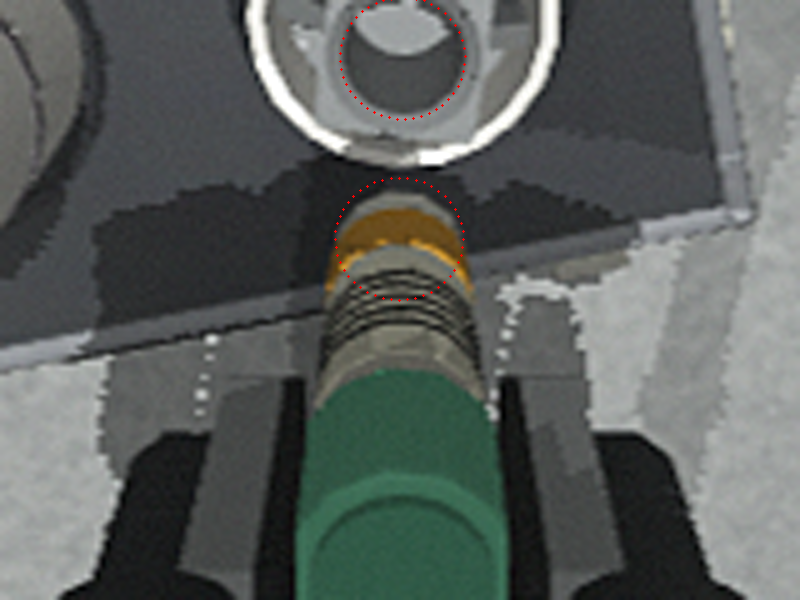

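Overlays of the bore and tube end agree to about 1 mm. Lower to just above the bore mouth.

```bash
python3 -m crank '[[[-0.03,0.01,0.4],[0,0,0],10],[[0,0,0.8],[0,0,0],10],[[0,0,0.9],[0,0,0],10],[[0,0,0.9],[0,0,0],10],[[0,0,0.9],[0,0,0],10],[[0,0,0.5],[0,0,0],10],[[0,0,0.2],[0,0,0],10],[[0,0,0],[0,0,0],10],[[0,0,0],[0,0,0],10],[[0,0,0],[0,0,0],10],[[0,0,0],[0,0,0],10]]'
python3 - <<'E'
from h import *
p,K,V,st=snap("wrist","w23.png"); plan([.6243,-.2092,.1249],-10.3)
crop(p,322,230,160,120,5,"w23c.png")
p,K,V,st=snap("side"); crop(p,330,120,80,80,7.4,"s23.png")
E
```

```text
time_s: 39.27
eef_pos: [0.6254, -0.2103, 0.1992]
tool_rot: [3.128, -0.281, 0.004]
force: [-0.2, 0.0, -0.5]
grip_width: 0.0167
t 39.32 eef [ 0.6252 -0.2103  0.199 ] psi -10.26 F [ 0.5 -0.3 -0. ] w 16.6
  shift units [-0.065 -0.047  3.705] rows>= 4 | turn units [ 0.0001 -0.0008  0.0002] rows>= 1
  shift if turned first [-0.056 -0.045  3.705]
w23c.png origin 242 170 scale 5
s23.png origin 290 80 scale 7.4
```

View pics/w23c.png

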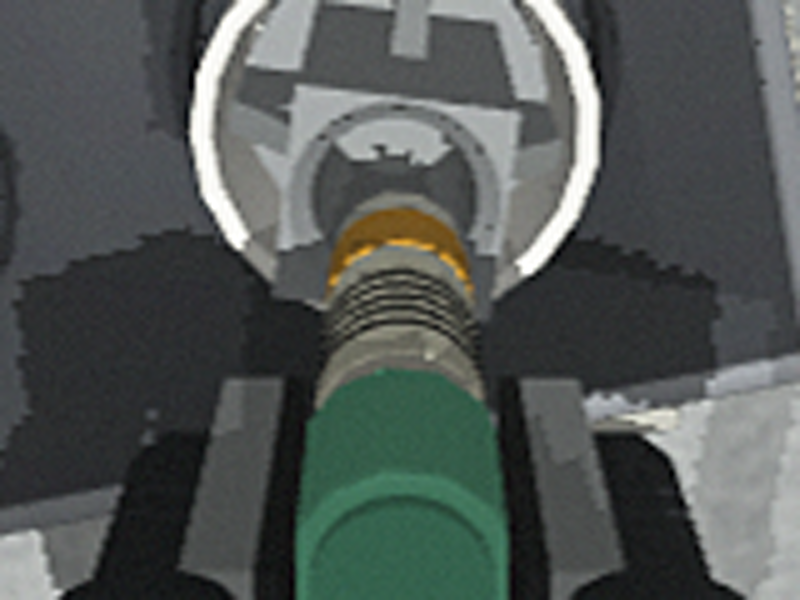

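View pics/s23.png

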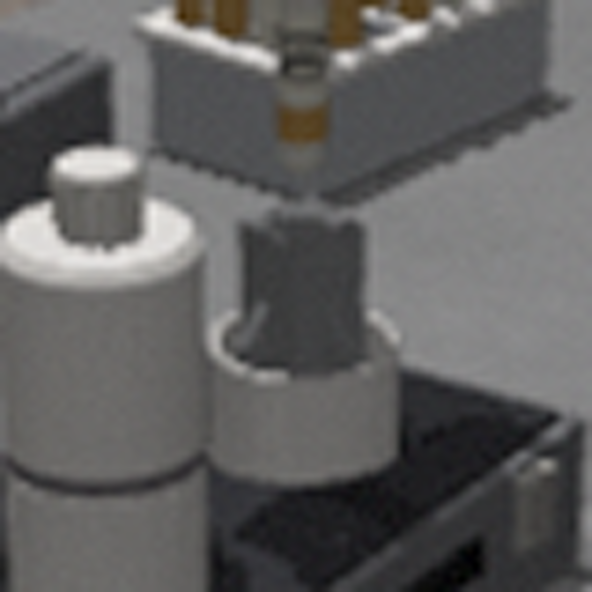

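```bash
python3 -m crank '[[[-0.04,-0.045,0.2],[0,0,0],10],[[0,0,0.3],[0,0,0],10],[[0,0,0.3],[0,0,0],10],[[0,0,0.1],[0,0,0],10],[[0,0,0],[0,0,0],10],[[0,0,0],[0,0,0],10],[[0,0,0],[0,0,0],10]]'
python3 - <<'E'
from h import *
p,K,V,st=snap("wrist","w24.png"); plan([.6243,-.2092,.1249],-10.3)
crop(p,322,230,160,120,5,"w24c.png")
p,K,V,st=snap("side"); crop(p,330,110,60,60,9,"s24.png")
E
```

```text
time_s: 39.95
eef_pos: [0.6239, -0.209, 0.1795]
tool_rot: [3.129, -0.281, -0.0]
force: [0.6, 0.1, -0.3]
grip_width: 0.0163
t 40.0 eef [ 0.624  -0.209   0.1797] psi -10.26 F [0.5 0.2 0.1] w 16.5
  shift units [0.017 0.006 2.74 ] rows>= 3 | turn units [ 0.     -0.0001  0.0002] rows>= 1
  shift if turned first [0.018 0.007 2.74 ]
w24c.png origin 242 170 scale 5
s24.png origin 300 80 scale 9
```

View pics/w24c.png

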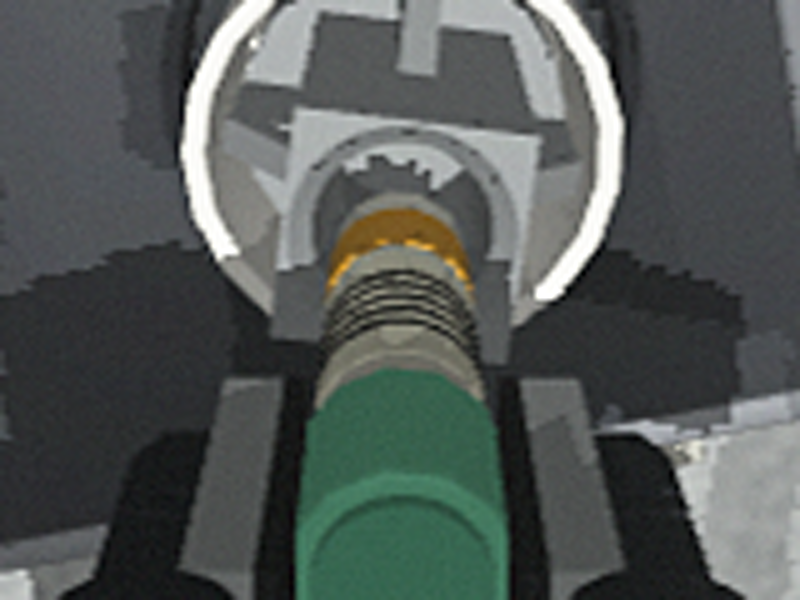

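View pics/s24.png

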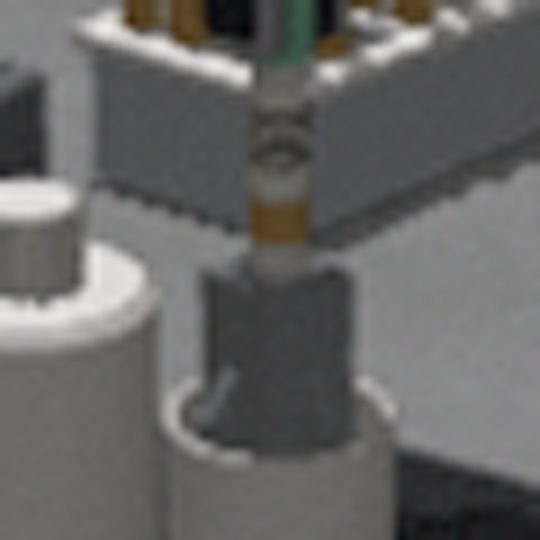

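Centred in both views. Lower into the bore slowly.

```bash
python3 -m crank '[[[0.01,0,0.2],[0,0,0],10],[[0,0,0.25],[0,0,0],10],[[0,0,0.25],[0,0,0],10],[[0,0,0.25],[0,0,0],10],[[0,0,0.2],[0,0,0],10],[[0,0,0],[0,0,0],10],[[0,0,0],[0,0,0],10]]'
python3 -m crank '[[[0,0,0.2],[0,0,0],10],[[0,0,0.25],[0,0,0],10],[[0,0,0.25],[0,0,0],10],[[0,0,0.25],[0,0,0],10],[[0,0,0.2],[0,0,0],10],[[0,0,0],[0,0,0],10],[[0,0,0],[0,0,0],10]]'
```

```text
time_s: 40.63
eef_pos: [0.6236, -0.2088, 0.1557]
tool_rot: [-3.129, 0.281, 0.002]
force: [-1.5, 0.2, -0.3]
grip_width: 0.0166
time_s: 41.22
eef_pos: [0.6236, -0.2088, 0.1328]
tool_rot: [-3.129, 0.281, 0.002]
force: [0.1, -0.4, 0.1]
grip_width: 0.0165
```

```bash
python3 -m crank '[[[0,0,0.1],[0,0,0],10],[[0,0,0.1],[0,0,0],10],[[0,0,0.07],[0,0,0],10],[[0,0,0],[0,0,0],10],[[0,0,0],[0,0,0],10]]'
python3 -m crank '[[[0,0,0.05],[0,0,0],10],[[0,0,0.03],[0,0,0],10],[[0,0,0],[0,0,0],10],[[0,0,0],[0,0,0],10]]'
```

```text
time_s: 41.63
eef_pos: [0.6239, -0.2089, 0.128]
tool_rot: [-3.129, 0.281, 0.0]
force: [0.8, 1.2, 0.7]
grip_width: 0.0164
time_s: 41.97
eef_pos: [0.624, -0.2089, 0.1265]
tool_rot: [-3.129, 0.281, 0.0]
force: [0.4, -1.1, -0.3]
grip_width: 0.0165
```

```bash
python3 -m crank '[[[0,0,0.05],[0,0,0],10],[[0,0,0.03],[0,0,0],10],[[0,0,0],[0,0,0],10],[[0,0,0],[0,0,0],10]]'
python3 -m crank '[[[0,0,0.03],[0,0,0],10],[[0,0,0.0],[0,0,0],10],[[0,0,0],[0,0,0],10],[[0,0,0],[0,0,0],10]]'
```

```text
time_s: 42.3
eef_pos: [0.6241, -0.209, 0.1249]
tool_rot: [3.129, -0.281, 0.0]
force: [0.1, 0.9, -0.1]
grip_width: 0.0164
time_s: 42.63
eef_pos: [0.6243, -0.209, 0.1248]
tool_rot: [3.129, -0.281, 0.001]
force: [-0.3, 0.5, 4.1]
grip_width: 0.0164
```

```bash
python3 - <<'E'
from h import *
p,K,V,st=snap("side"); crop(p,330,110,60,60,9,"s25.png",proj(circ(.6243,-.2092,.137,.0115),K,V))
E
```

```text
s25.png origin 300 80 scale 9
```

View pics/s25.png

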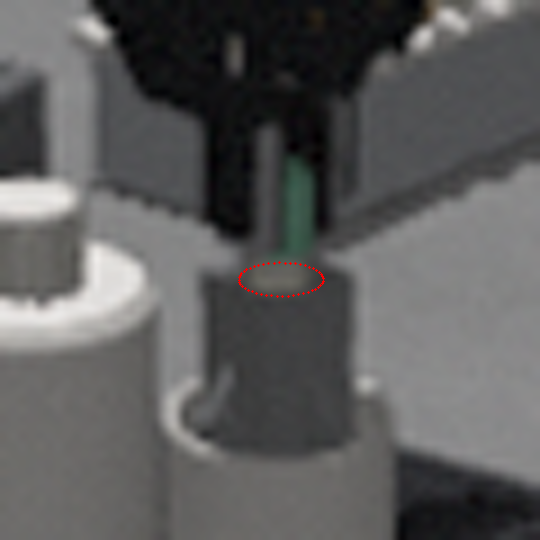

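Contact came at the bore-floor height, and the cap sits just above the holder. Release gently and rise.

```bash
python3 -m crank '[[[0,0,-0.02],[0,0,0],18],[[0,0,0],[0,0,0],24],[[0,0,0],[0,0,0],30],[[0,0,0],[0,0,0],36],[[0,0,0],[0,0,0],40],[[0,0,-0.3],[0,0,0],40],[[0,0,-0.7],[0,0,0],40],[[0,0,-1],[0,0,0],40],[[0,0,-1],[0,0,0],40],[[0,0,-1],[0,0,0],40],[[0,0,-1],[0,0,0],40],[[0,0,-0.5],[0,0,0],40],[[0,0,-0.2],[0,0,0],40],[[0,0,0],[0,0,0],40],[[0,0,0],[0,0,0],40],[[0,0,0],[0,0,0],40],[[0,0,0],[0,0,0],40]]'
python3 - <<'E'
from h import *
p,K,V,st=snap("wrist"); plan([.4375,-.0130,.235],-10.3)
e=proj(circ(.6243,-.2092,.165,.0095),K,V); c=proj(circ(.624,-.2092,.095,.0325),K,V)
crop(p,c[:,0].mean(),c[:,1].mean()+15,140,110,5.6,"w26c.png",np.vstack([e,c]))
p,K,V,st=snap("side"); crop(p,325,120,80,80,7.4,"s26.png")
E
```

```text
time_s: 44.1
eef_pos: [0.6231, -0.2086, 0.2368]
tool_rot: [-3.128, 0.281, 0.005]
force: [-0.5, 0.3, 0.3]
grip_width: 0.0398
t 44.15 eef [ 0.6232 -0.2087  0.2369] psi -10.26 F [-0.3  0.4  0.5] w 40.0
  shift units [-10.878  -7.973   0.131] rows>= 11 | turn units [-0.0002  0.0009  0.0002] rows>= 1
  shift if turned first [-10.884  -7.965   0.097]
w26c.png origin 252 140 scale 5.6
s26.png origin 285 80 scale 7.4
```

View pics/w26c.png

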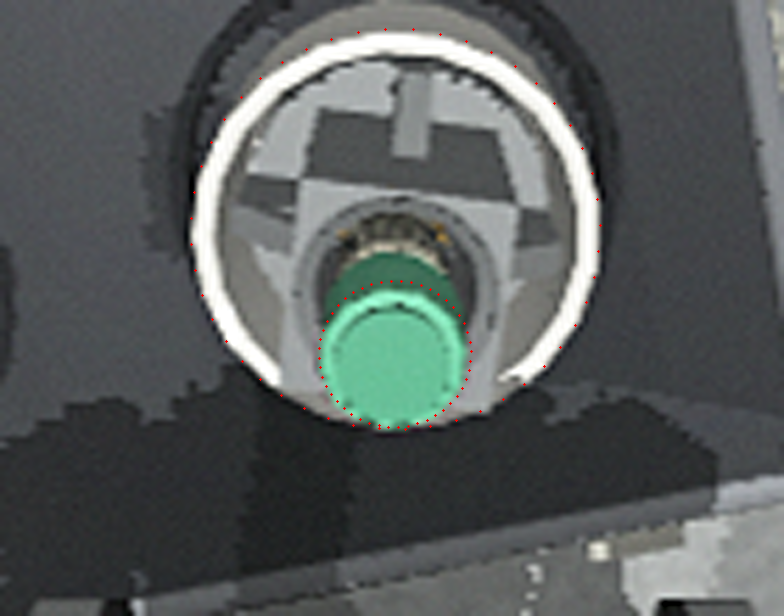

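View pics/s26.png

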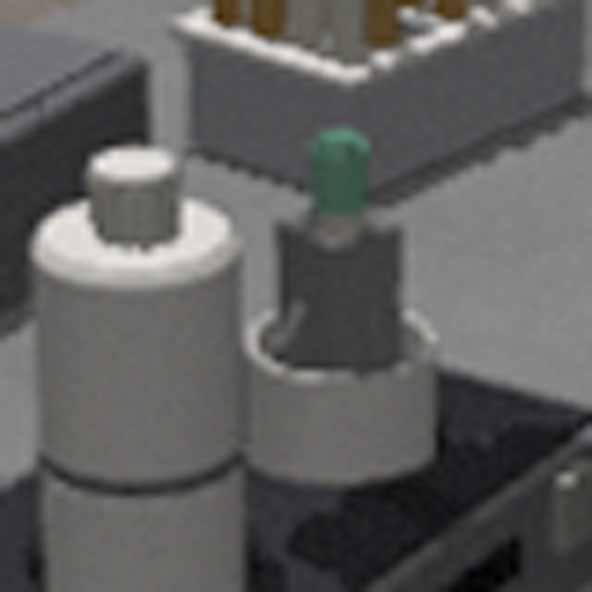

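The tube stands upright at the expected place and height. Now the white lid.

```bash
python3 -m crank '[[[-0.5,-0.37,0],[0,0,0],45],[[-0.95,-0.7,0],[0,0,0],45],[[-0.95,-0.7,0],[0,0,0],45],[[-0.95,-0.7,0],[0,0,0],45],[[-0.95,-0.7,0],[0,0,0],45],[[-0.95,-0.7,0],[0,0,0],45],[[-0.95,-0.7,0],[0,0,0],45],[[-0.95,-0.7,0],[0,0,0],45],[[-0.95,-0.7,0],[0,0,0],45],[[-0.95,-0.7,0],[0,0,0],45],[[-0.95,-0.7,0.5],[0,0,0],45],[[-0.7,-0.5,0.5],[0,0,0],45],[[-0.2,-0.12,0.3],[0,0,0],45],[[0,0,0.2],[0,0,0],45],[[0,0,0],[0,0,0],45],[[0,0,0],[0,0,0],45],[[0,0,0],[0,0,0],45],[[0,0,0],[0,0,0],45],[[0,0,0],[0,0,0],45]]'
python3 - <<'E'
from h import *
p,K,V,st=snap("wrist","w27.png"); plan([.4378,-.0130,.06],-10.3)
e=np.vstack([proj(circ(.4378,-.0130,.1,.013),K,V),proj(circ(.4378,-.0130,.078,.0325),K,V)])
crop(p,e[:,0].mean(),e[:,1].mean(),120,100,6,"w27c.png",e)
E
```

```text
time_s: 45.78
eef_pos: [0.4386, -0.0134, 0.2091]
tool_rot: [3.129, -0.282, 0.001]
force: [-0.4, 0.6, -0.9]
grip_width: 0.0448
t 45.83 eef [ 0.4385 -0.0133  0.209 ] psi -10.29 F [-1.   0.5  0. ] w 44.7
  shift units [-0.038 -0.009  7.449] rows>= 8 | turn units [ 0.     -0.0001  0.    ] rows>= 1
  shift if turned first [-0.035 -0.009  7.449]
w27c.png origin 261 139 scale 6
```

View pics/w27c.png

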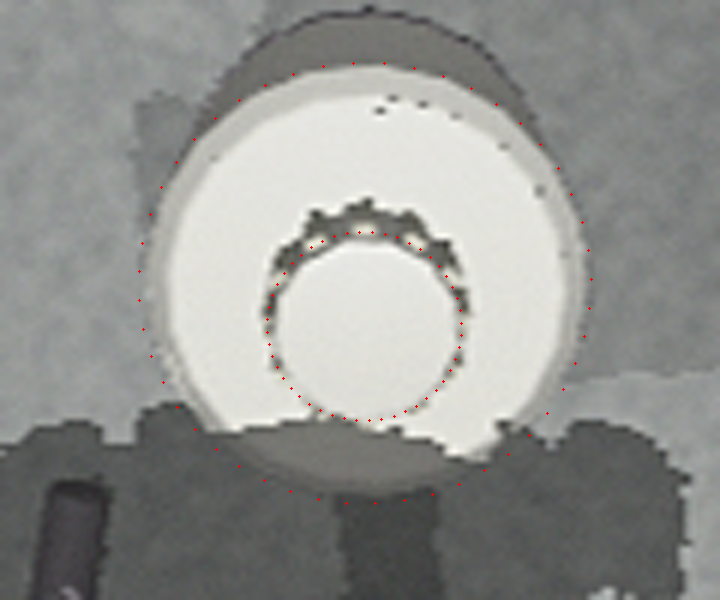

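View pics/w27.png

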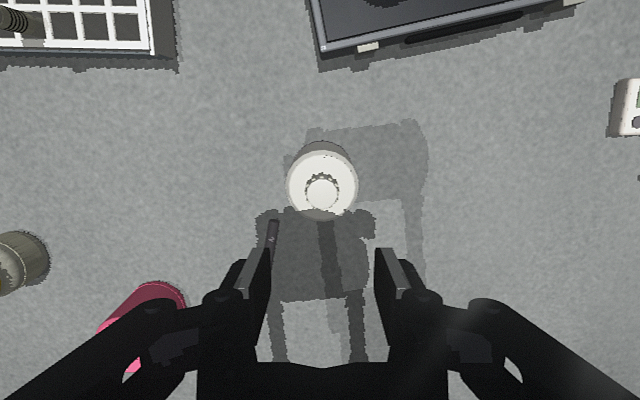

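The white lid at (322,185) matches the model at (0.4376, -0.0132). The pink one at (140,320) is well away from it. Descend on the knob.

```bash
python3 -m crank '[[[-0.04,0,0.4],[0,0,0],45],[[0,0,0.9],[0,0,0],45],[[0,0,1],[0,0,0],45],[[0,0,1],[0,0,0],45],[[0,0,1],[0,0,0],45],[[0,0,1],[0,0,0],45],[[0,0,0.8],[0,0,0],45],[[0,0,0.5],[0,0,0],45],[[0,0,0.3],[0,0,0],45],[[0,0,0],[0,0,0],45],[[0,0,0],[0,0,0],45],[[0,0,0],[0,0,0],45],[[0,0,0],[0,0,0],45]]'
python3 - <<'E'
from h import *
p,K,V,st=snap("wrist"); plan([.4375,-.0132,.061],-10.3); crop(p,322,260,160,120,5,"w28.png")
p,K,V,st=snap("side"); crop(p,350,195,80,80,7.4,"s28.png")
E
```

```text
time_s: 46.92
eef_pos: [0.4383, -0.0129, 0.0718]
tool_rot: [3.129, -0.281, 0.004]
force: [-0.0, 0.5, -0.1]
grip_width: 0.0452
t 46.97 eef [ 0.4382 -0.0128  0.0718] psi -10.26 F [ 0.6 -0.1  0.7] w 44.9
  shift units [-0.032  0.024  0.539] rows>= 1 | turn units [-0.0001 -0.0007  0.0002] rows>= 1
  shift if turned first [-0.031  0.024  0.539]
w28.png origin 242 200 scale 5
s28.png origin 310 155 scale 7.4
```

View pics/s28.png

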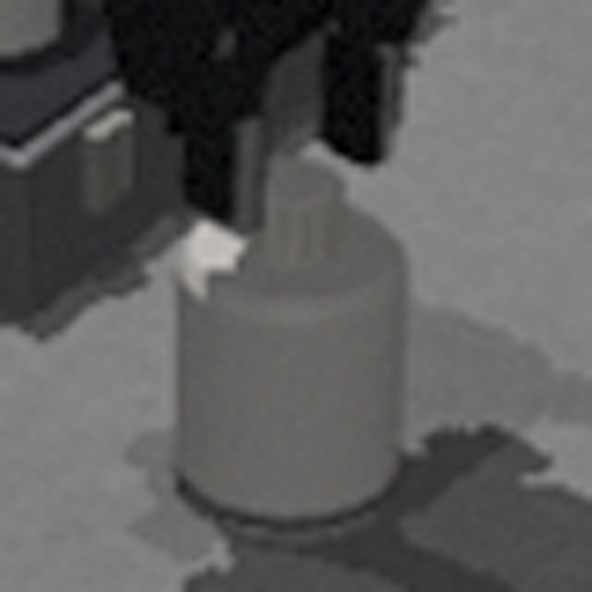

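View pics/w28.png

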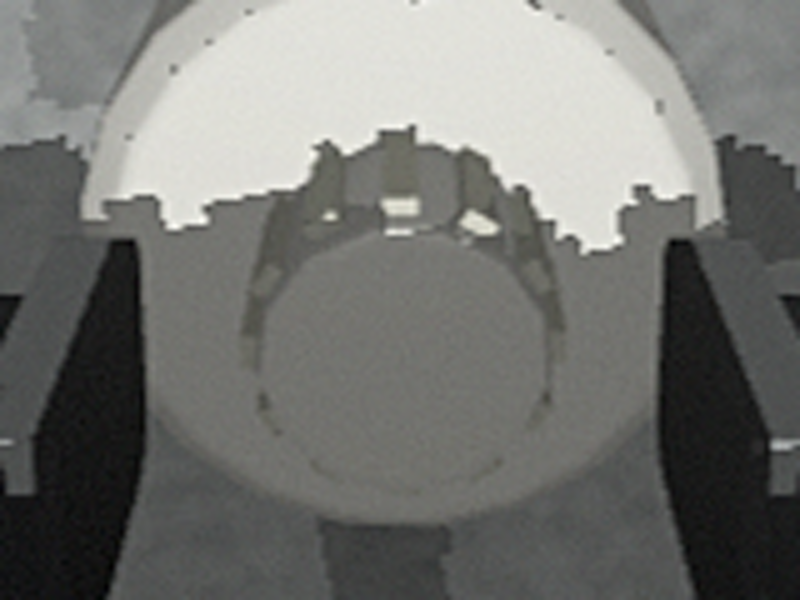

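```bash
python3 -m crank '[[[-0.03,0.02,0.2],[0,0,0],45],[[0,0,0.2],[0,0,0],45],[[0,0,0.12],[0,0,0],45],[[0,0,0],[0,0,0],45],[[0,0,0],[0,0,0],35],[[0,0,0],[0,0,0],16],[[0,0,0],[0,0,0],16],[[0,0,0],[0,0,0],16],[[0,0,0],[0,0,0],16],[[0,0,0],[0,0,0],16],[[0,0,0],[0,0,0],16]]'
python3 - <<'E'
from h import *
p,K,V,st=snap("wrist"); plan([.4375,-.0132,.061],-10.3); crop(p,322,260,160,120,5,"w29.png")
p,K,V,st=snap("side"); crop(p,350,195,80,80,7.4,"s29.png")
E
```

```text
time_s: 47.93
eef_pos: [0.4367, -0.013, 0.0604]
tool_rot: [-3.129, 0.281, -0.001]
force: [-0.0, -0.0, 0.4]
grip_width: 0.0236
t 47.98 eef [ 0.4367 -0.013   0.0604] psi -10.26 F [ 0.2 -0.   0.5] w 23.5
  shift units [ 0.043  0.    -0.029] rows>= 1 | turn units [-0.     -0.0001  0.0002] rows>= 1
  shift if turned first [ 0.043  0.    -0.029]
w29.png origin 242 200 scale 5
s29.png origin 310 155 scale 7.4
```

View pics/s29.png

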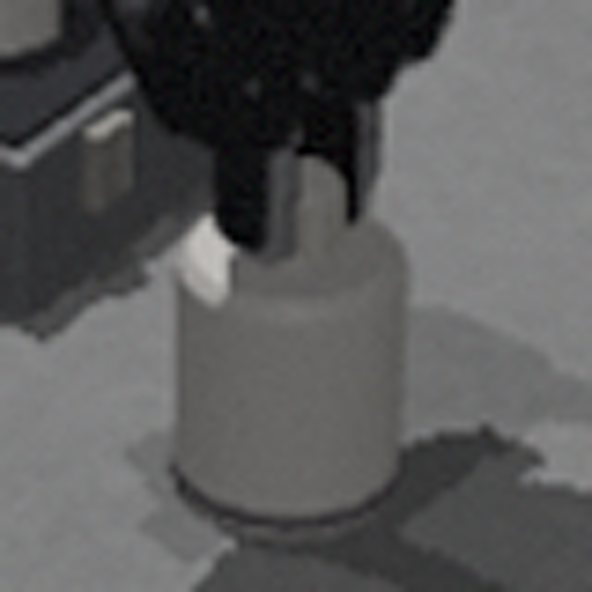

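View pics/w29.png

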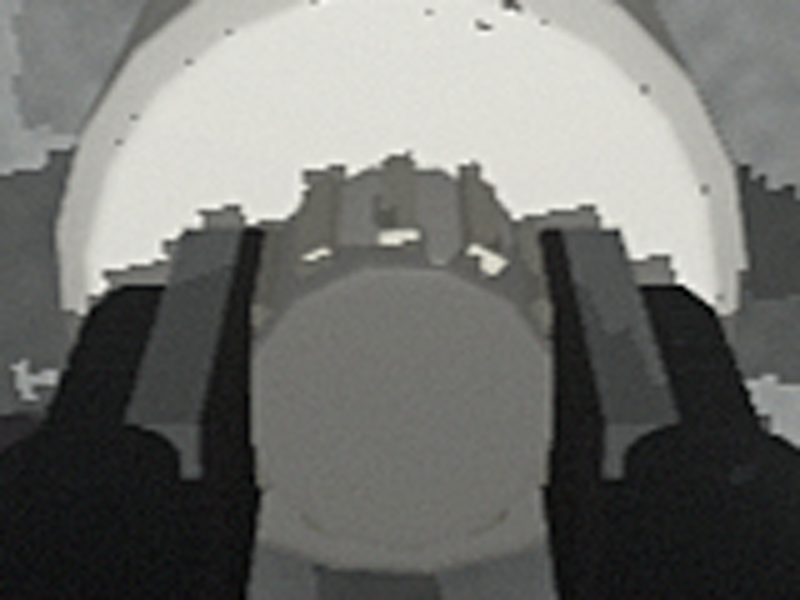

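The knob is gripped. Lift, then move in y first and x second, to stay clear of the packed canister.

```bash
python3 -m crank '[[[0,0,-0.3],[0,0,0],16],[[0,0,-0.7],[0,0,0],16],[[0,0,-1],[0,0,0],16],[[0,0,-1],[0,0,0],16],[[0,0,-1],[0,0,0],16],[[0,0,-1],[0,0,0],16],[[0,0,-1],[0,0,0],16],[[0,0,-1],[0,0,0],16],[[0,0,-1],[0,0,0],16],[[0,0,-1],[0,0,0],16],[[0,0,-0.8],[0,0,0],16],[[0,0,-0.4],[0,0,0],16],[[0,0,0],[0,0,0],16],[[0,0,0],[0,0,0],16]]'
python3 -m crank '[[[0.08,0.44,0],[0,0,0],16],[[0.16,0.88,0],[0,0,0],16],[[0.16,0.88,0],[0,0,0],16],[[0.16,0.88,0],[0,0,0],16],[[0.16,0.88,0],[0,0,0],16],[[0.16,0.88,0],[0,0,0],16],[[0.16,0.88,0],[0,0,0],16],[[0.16,0.88,0],[0,0,0],16],[[0.16,0.88,0],[0,0,0],16],[[0.16,0.88,0],[0,0,0],16],[[0.16,0.88,0],[0,0,0],16],[[0.08,0.4,0],[0,0,0],16],[[0,0,0],[0,0,0],16],[[0,0,0],[0,0,0],16],[[0,0,0],[0,0,0],16],[[0,0,0],[0,0,0],16]]'
python3 - <<'E'
from h import *
p,K,V,st=snap("wrist","w30.png"); plan([.6235,-.2092,.265],-10.3)
p,K,V,st=snap("side","s30.png")
E
```

```text
time_s: 49.2
eef_pos: [0.4363, -0.0131, 0.2641]
tool_rot: [3.129, -0.281, -0.0]
force: [0.1, -0.2, -0.6]
grip_width: 0.0236
time_s: 50.53
eef_pos: [0.4367, -0.2082, 0.264]
tool_rot: [-3.129, 0.28, 0.001]
force: [0.5, 0.1, -0.6]
grip_width: 0.0238
t 50.58 eef [ 0.4368 -0.2082  0.2642] psi -10.2 F [-0.1 -0.2 -1.3] w 23.7
  shift units [ 9.198 -1.603 -0.042] rows>= 10 | turn units [-0.0001  0.      0.0006] rows>= 1
  shift if turned first [ 9.195 -1.62  -0.041]
```

View pics/w30.png

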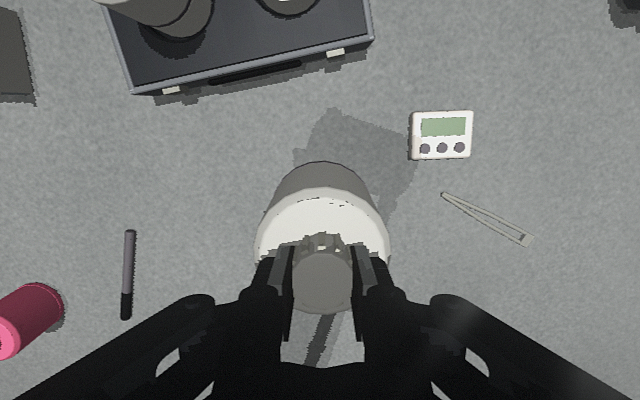

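View pics/s30.png

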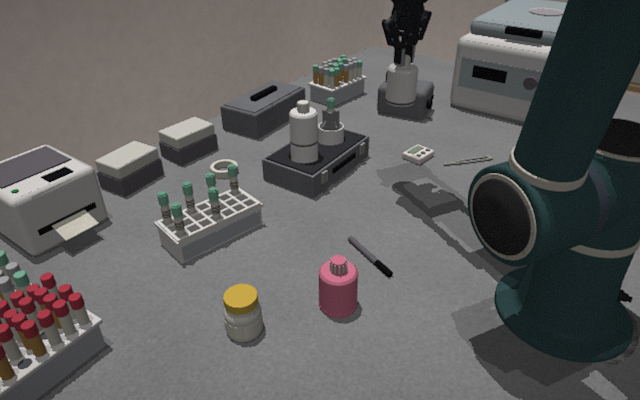

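The lid is held upright. Move over the base.

```bash
python3 -m crank '[[[0.4,-0.07,0],[0,0,0],16],[[0.9,-0.16,0],[0,0,0],16],[[0.9,-0.16,0],[0,0,0],16],[[0.9,-0.16,0],[0,0,0],16],[[0.9,-0.16,0],[0,0,0],16],[[0.9,-0.16,0],[0,0,0],16],[[0.9,-0.16,0],[0,0,0],16],[[0.9,-0.16,0],[0,0,0],16],[[0.9,-0.16,0],[0,0,0],16],[[0.9,-0.16,0],[0,0,0],16],[[0.5,-0.09,0],[0,0,0],16],[[0.2,-0.03,0],[0,0,0],16],[[0,0,0],[0,0,0],16],[[0,0,0],[0,0,0],16],[[0,0,0],[0,0,0],16],[[0,0,0],[0,0,0],16],[[0,0,0],[0,0,0],16],[[0,0,0],[0,0,0],16]]'
python3 - <<'E'
from h import *
p,K,V,st=snap("wrist","w31.png"); plan([.6235,-.2092,.1554],-10.3)
M=R.from_rotvec(st["tool_rot"]).as_matrix(); o=lambda dx,z,rd:proj(st["eef_pos"]+(M@circ(dx,0,z,rd,72).T).T,K,V)
e=np.vstack([o(0,.0604,.0325),o(0,-.0176,.0325)])
for dx in(-.001,0,.001,.002): print(dx,[ (o(dx,z,rd).min(0).round(1),o(dx,z,rd).max(0).round(1)) for z,rd in((.0604,.0325),(-.0176,.0325))])
crop(p,322,215,190,140,4.2,"w31c.png",e)
p,K,V,st=snap("side"); crop(p,330,95,110,110,5.4,"s31.png",proj(circ(.624,-.2092,.095,.0325),K,V))
E
```

```text
time_s: 52.13
eef_pos: [0.6232, -0.2098, 0.2646]
tool_rot: [3.129, -0.281, 0.001]
force: [-0.0, 0.1, -1.3]
grip_width: 0.0236
t 52.18 eef [ 0.6233 -0.2098  0.2646] psi -10.27 F [-0.3 -0.9 -0.5] w 23.7
  shift units [ 1.000e-03 -3.300e-02  5.461e+00] rows>= 6 | turn units [ 0.     -0.0001  0.0001] rows>= 1
  shift if turned first [ 3.000e-03 -3.300e-02  5.461e+00]
-0.001 [(array([272.9, 163. ]), array([370. , 255.8])), (array([250. , 192.8]), array([392.3, 323.4]))]
0 [(array([272.9, 161.5]), array([370. , 254.5])), (array([249.9, 190.5]), array([392.4, 321.6]))]
0.001 [(array([272.8, 159.9]), array([370.1, 253.2])), (array([249.7, 188.3]), array([392.5, 319.8]))]
0.002 [(array([272.8, 158.4]), array([370.1, 251.8])), (array([249.6, 186. ]), array([392.7, 318. ]))]
w31c.png origin 227 145 scale 4.2
s31.png origin 275 40 scale 5.4
```

View pics/w31c.png

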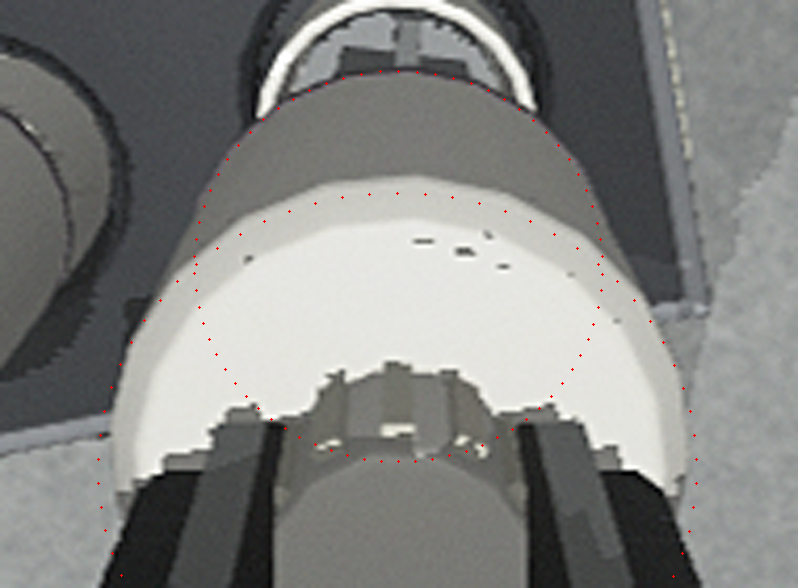

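View pics/s31.png

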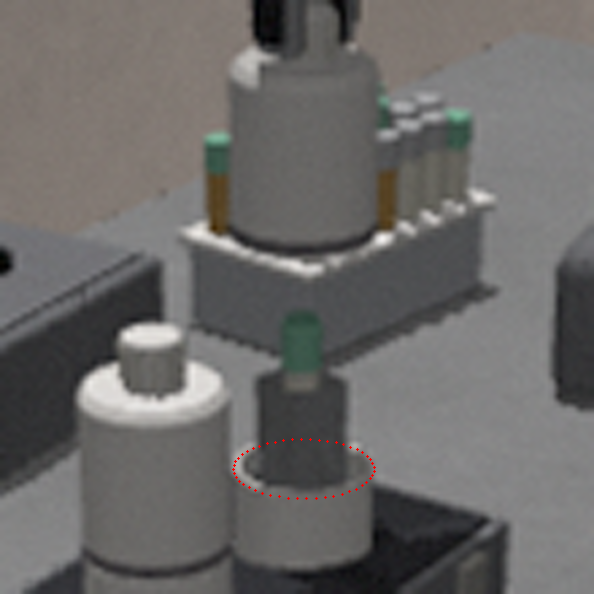

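Aligned. Lower to about 20 mm above the rim, then check again.

```bash
python3 -m crank '[[[0.01,-0.03,0.3],[0,0,0],16],[[0,0,0.6],[0,0,0],16],[[0,0,0.7],[0,0,0],16],[[0,0,0.7],[0,0,0],16],[[0,0,0.7],[0,0,0],16],[[0,0,0.6],[0,0,0],16],[[0,0,0.4],[0,0,0],16],[[0,0,0.2],[0,0,0],16],[[0,0,0],[0,0,0],16],[[0,0,0],[0,0,0],16],[[0,0,0],[0,0,0],16],[[0,0,0],[0,0,0],16],[[0,0,0],[0,0,0],16]]'
python3 - <<'E'
from h import *
p,K,V,st=snap("wrist"); plan([.6237,-.2092,.1554],-10.3)
crop(p,322,200,190,140,4.2,"w32c.png",proj(circ(.624,-.2092,.095,.0325),K,V))
p,K,V,st=snap("side"); crop(p,330,115,80,80,7.4,"s32.png",proj(circ(.624,-.2092,.095,.0325),K,V))
E
```

```text
time_s: 53.32
eef_pos: [0.6246, -0.2094, 0.1814]
tool_rot: [3.129, -0.281, 0.003]
force: [0.7, 0.6, -0.4]
grip_width: 0.0238
t 53.37 eef [ 0.6244 -0.2093  0.1812] psi -10.26 F [ 0.2  0.1 -1.5] w 23.5
  shift units [-0.04  -0.     1.292] rows>= 2 | turn units [ 0.0001 -0.0005  0.0002] rows>= 1
  shift if turned first [-0.038  0.     1.292]
w32c.png origin 227 130 scale 4.2
s32.png origin 290 75 scale 7.4
```

View pics/w32c.png

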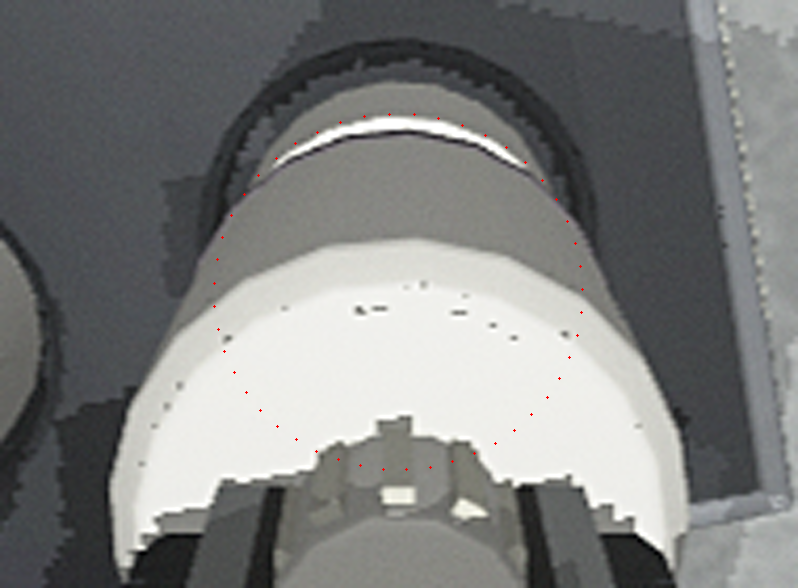

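View pics/s32.png

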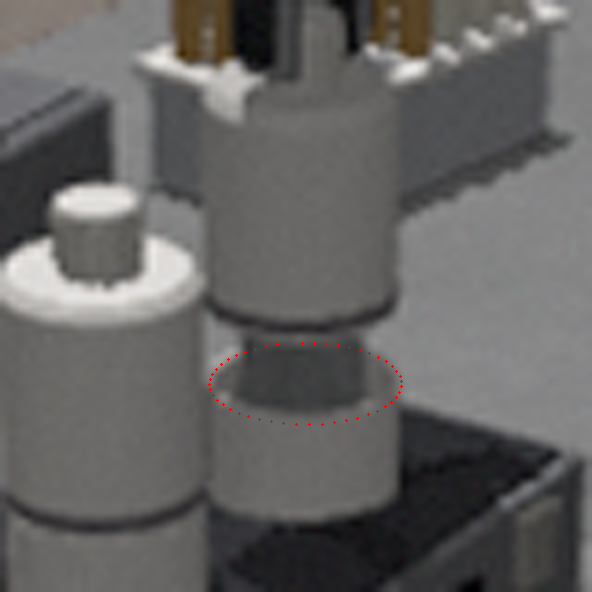

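```bash
python3 - <<'E'
from h import *
p,K,V,st=snap("side")
for z in(.06,.095,.1208,.19): print(z,((proj([.624,-.2092,z],K,V)[0]+.5-[290,75])*7.4).round(1))
print("1mm x",(proj([.625,-.2092,.1],K,V)-proj([.624,-.2092,.1],K,V))*7.4,"1mm y",(proj([.624,-.2082,.1],K,V)-proj([.624,-.2092,.1],K,V))*7.4)
print("lid rim",[(a+.5-[290,75])*7.4 for a in (lambda e:(e.min(0),e.max(0)))(proj(circ(.624,-.2092,.1208,.0325),K,V))])
plan([.6237,-.2092,.1554],-10.3)
E
```

```text
0.06 [305.3 476.5]
0.095 [305.6 383. ]
0.1208 [305.8 312.3]
0.19 [306.4 114.4]
1mm x [[-2.4193085  -0.71951997]] 1mm y [[-1.71638691  1.01644296]]
lid rim [array([208.53819893, 273.61600363]), array([402.9799007 , 352.71146466])]
t 53.47 eef [ 0.6242 -0.2093  0.1808] psi -10.26 F [ 0.4  0.5 -0.6] w 23.7
  shift units [-2.600e-02  1.000e-03  1.272e+00] rows>= 2 | turn units [ 0.     -0.0003  0.0002] rows>= 1
  shift if turned first [-0.024  0.002  1.272]
```

```bash
python3 - <<'E'
from h import *
p,K,V,st=snap("wrist")
for dx in(-.001,0,.001,.002):
  e=(proj(circ(.624+dx,-.2092,st["eef_pos"][2]-.0604,.0325,180),K,V)+.5-[227,130])*4.2; print(dx,e.min(0).round(1),e.max(0).round(1))
crop(p,322,170,120,70,6.6,"w33.png",proj(circ(.624,-.2092,st["eef_pos"][2]-.0604,.0325,90),K,V))
p,K,V,st=snap("side"); crop(p,331,118,46,50,12,"s33.png")
E
```

```text
-0.001 [195.8 142.1] [603.5 531.9]
0 [194.5 135.8] [602.6 526.4]
0.001 [193.1 129.4] [601.7 521. ]
0.002 [191.8 123. ] [600.9 515.4]
w33.png origin 262 135 scale 6.6
s33.png origin 308 93 scale 12
```

View pics/w33.png

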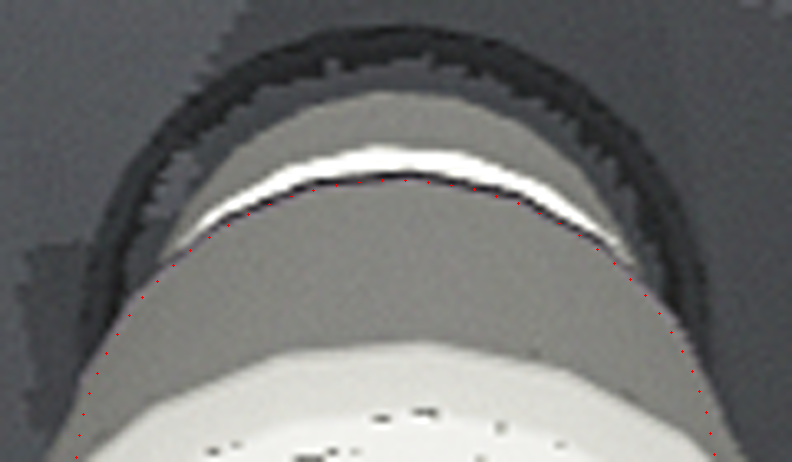

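View pics/s33.png

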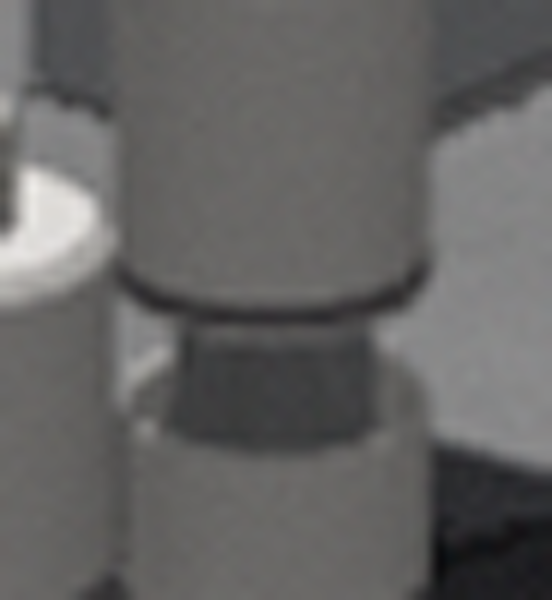

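Wrist view: the lid rim sits over the base axis to within 0.5 mm. Side view: it is perhaps 1 mm too far in +x. I'll take a 0.7 mm correction and lower slowly.

```bash
python3 -m crank '[[[-0.035,0.006,0.2],[0,0,0],16],[[0,0,0.25],[0,0,0],16],[[0,0,0.25],[0,0,0],16],[[0,0,0.2],[0,0,0],16],[[0,0,0.1],[0,0,0],16],[[0,0,0],[0,0,0],16],[[0,0,0],[0,0,0],16],[[0,0,0],[0,0,0],16],[[0,0,0],[0,0,0],16]]'
python3 - <<'E'
from h import *
p,K,V,st=snap("wrist"); plan([.6237,-.2092,.1554],-10.3)
crop(p,322,170,120,70,6.6,"w34.png")
p,K,V,st=snap("side"); crop(p,331,118,46,50,12,"s34.png")
E
```

```text
time_s: 54.32
eef_pos: [0.6235, -0.2092, 0.1606]
tool_rot: [3.129, -0.281, 0.001]
force: [-0.4, -0.2, 0.2]
grip_width: 0.0237
t 54.37 eef [ 0.6235 -0.2092  0.1607] psi -10.26 F [ 0.2 -0.7 -0.7] w 23.7
  shift units [ 0.01  -0.004  0.264] rows>= 1 | turn units [ 0.     -0.0002  0.0002] rows>= 1
  shift if turned first [ 0.01  -0.004  0.264]
w34.png origin 262 135 scale 6.6
s34.png origin 308 93 scale 12
```

View pics/w34.png

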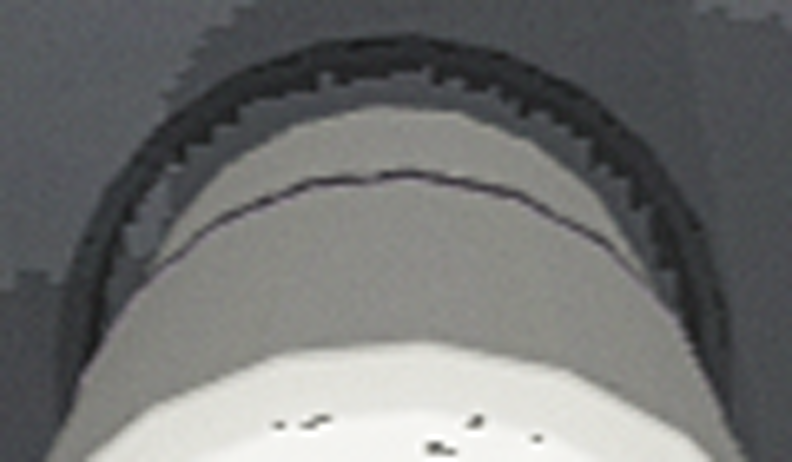

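View pics/s34.png

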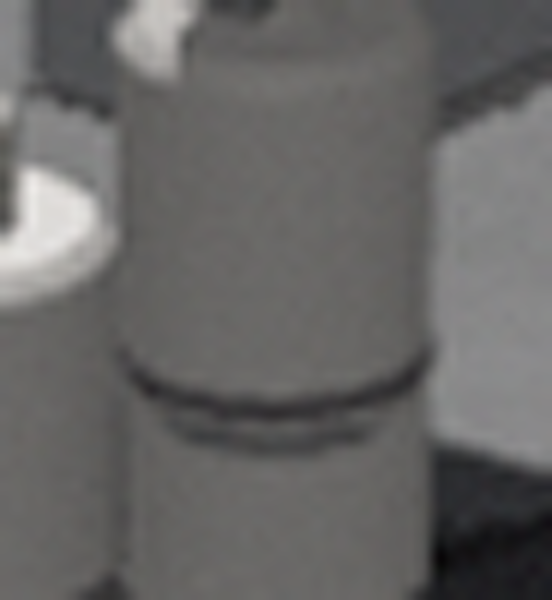

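Well aligned. Last 5 mm.

```bash
python3 -m crank '[[[0,0,0.08],[0,0,0],16],[[0,0,0.07],[0,0,0],16],[[0,0,0.03],[0,0,0],16],[[0,0,0],[0,0,0],16],[[0,0,0],[0,0,0],16],[[0,0,0],[0,0,0],16]]'
python3 -m crank '[[[0,0,0.05],[0,0,0],16],[[0,0,0],[0,0,0],16],[[0,0,0],[0,0,0],16],[[0,0,0],[0,0,0],16]]'
python3 -m crank '[[[0,0,0.05],[0,0,0],16],[[0,0,0],[0,0,0],16],[[0,0,0],[0,0,0],16],[[0,0,0],[0,0,0],16]]'
```

```text
time_s: 54.92
eef_pos: [0.6232, -0.2091, 0.1567]
tool_rot: [-3.129, 0.281, 0.0]
force: [0.1, 0.2, -1.9]
grip_width: 0.0238
time_s: 55.25
eef_pos: [0.6232, -0.2092, 0.1557]
tool_rot: [-3.129, 0.281, 0.0]
force: [-0.5, -0.4, -0.2]
grip_width: 0.0237
time_s: 55.58
eef_pos: [0.6236, -0.2093, 0.1554]
tool_rot: [3.129, -0.281, 0.002]
force: [-0.2, 0.2, 3.4]
grip_width: 0.0236
```

Contact at exactly 0.1554, the rim-on-rim height. Check before releasing.

```bash
python3 - <<'E'
from h import *
p,K,V,st=snap("wrist"); crop(p,322,180,120,90,6.6,"w35.png")
p,K,V,st=snap("side"); crop(p,331,118,60,60,10,"s35.png")
E
```

```text
w35.png origin 262 135 scale 6.6
s35.png origin 301 88 scale 10
```

View pics/w35.png

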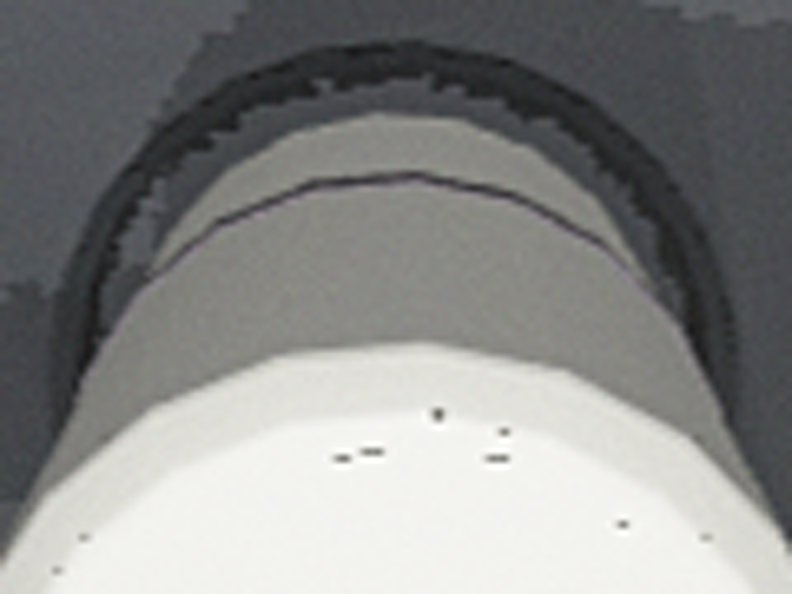

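View pics/s35.png

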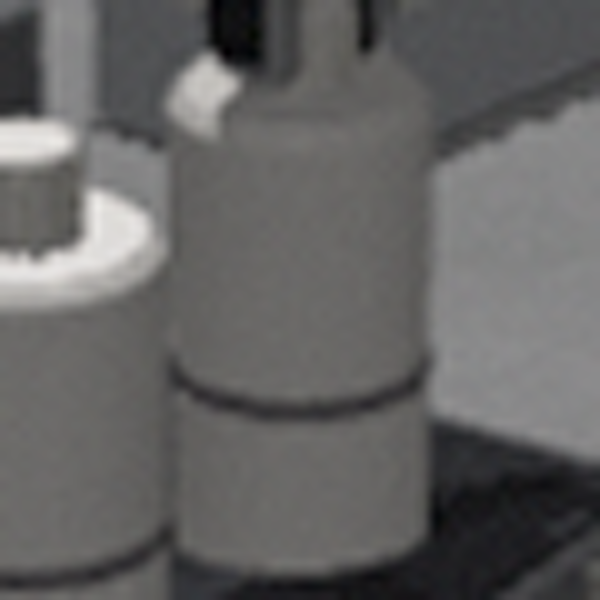

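The closed canister looks like the packed one, with an even seam. Release, rise and retreat.

```bash
python3 -m crank '[[[0,0,-0.03],[0,0,0],24],[[0,0,0],[0,0,0],30],[[0,0,0],[0,0,0],38],[[0,0,0],[0,0,0],45],[[0,0,0],[0,0,0],45],[[0,0,-0.3],[0,0,0],45],[[0,0,-0.7],[0,0,0],45],[[0,0,-1],[0,0,0],45],[[0,0,-1],[0,0,0],45],[[0,0,-1],[0,0,0],45],[[0,0,-1],[0,0,0],45],[[0,0,-0.5],[0,0,0],45],[[-0.6,0,0],[0,0,0],45],[[-0.9,0,0],[0,0,0],45],[[-0.9,0,0],[0,0,0],45],[[-0.5,0,0],[0,0,0],45],[[0,0,0],[0,0,0],45],[[0,0,0],[0,0,0],45],[[0,0,0],[0,0,0],45],[[0,0,0],[0,0,0],45]]'
python3 - <<'E'
from h import *
p,K,V,st=snap("wrist","w36.png"); plan([.6237,-.2092,.25],-10.3)
e=np.vstack([proj(circ(.624,-.2092,.195,.013),K,V),proj(circ(.624,-.2092,.173,.0325),K,V)]); crop(p,e[:,0].mean(),e[:,1].mean(),140,110,5.6,"w36c.png",e)
p,K,V,st=snap("side","s36.png"); crop(p,320,125,90,90,7,"s36c.png")
E
```

```text
time_s: 57.35
eef_pos: [0.5669, -0.199, 0.2653]
tool_rot: [3.129, -0.281, 0.001]
force: [-0.7, -0.4, 0.5]
grip_width: 0.045
t 57.4 eef [ 0.5669 -0.1989  0.2651] psi -10.25 F [-0.4 -1.  -0.2] w 44.9
  shift units [ 2.887 -0.     0.757] rows>= 3 | turn units [-0.     -0.      0.0003] rows>= 1
  shift if turned first [ 2.887 -0.003  0.757]
w36c.png origin 251 63 scale 5.6
s36c.png origin 275 80 scale 7
```

View pics/w36c.png

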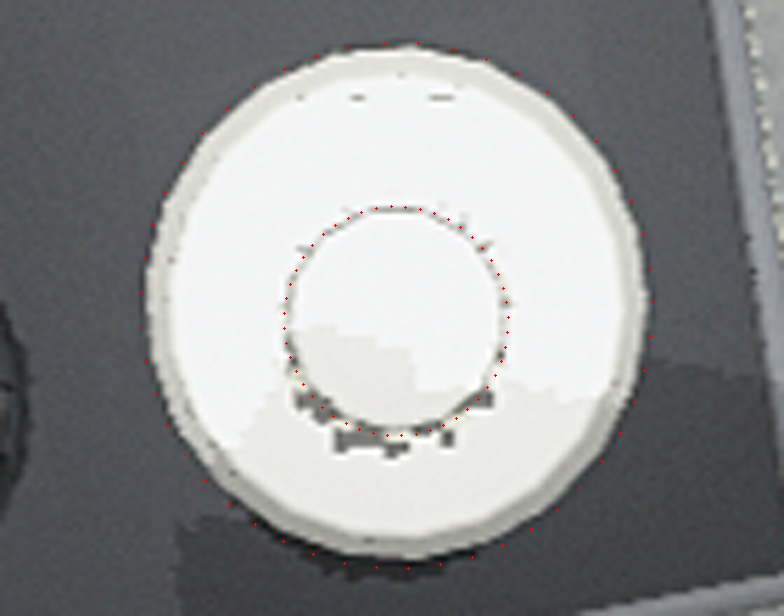

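View pics/s36c.png

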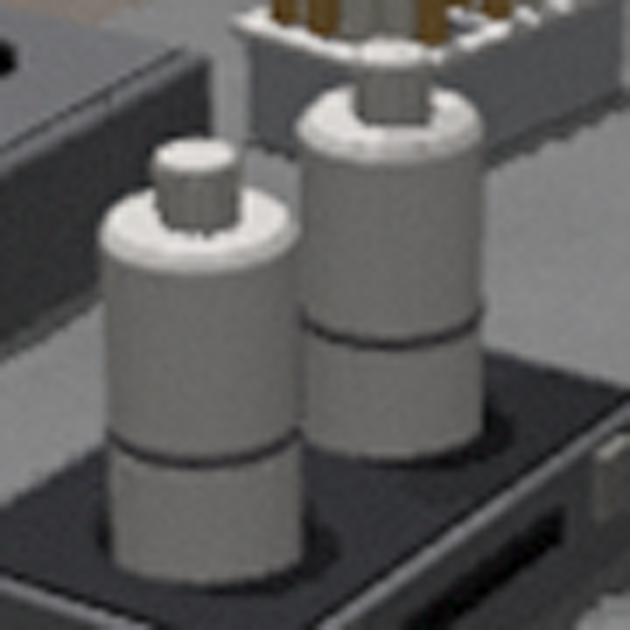

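View pics/s36.png

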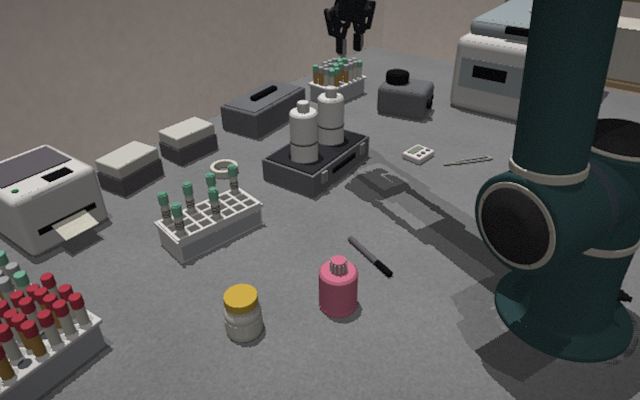

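Final views: the canister is closed and upright, the lid fits the model at (0.624, -0.209) at seated height, and the packed canister, tall tubes and pink hood are untouched. The robot is clear of everything, so I'm handing in.

```bash
python3 - <<'E'
from workcell import r
print(r.finish_job()); print(r.get_state()["time_s"])
E
```

```text
the job is handed in; nothing more can be done
None
the job is handed in; nothing more can be done
```

The short tube is packed, in the order asked, and the job is handed in at about 57 s of the 115 s.

**What I did**
- **Base:** stood it in the empty pocket.
- **Holder:** seated it in the base, bore upwards.
- **Tube:** lowered the short tube under grip until it touched the bore floor.
- **Lid:** closed the canister with the white lid, rim on rim.

**Checks**
- **Seating:** each part touched down within 0.3 mm of the height expected from its grasp and the given dimensions. Contact forces stayed under 9 N.
- **Last views:** the canister is closed and upright with an even seam. The packed canister, both tall tubes and the pink look-alike show no visible change, and the robot was clear of everything.

**What disagreed**
- **Fingertip position:** the fingertips are about 20–33 mm behind the reported TCP, not 8 mm ahead as stated. My first close on the base therefore grasped nothing, just above its rim. I corrected for this from then on.
- **Camera offset:** before the lid was lowered, the side view suggested it was about 1 mm too far in +x, while the wrist view showed under 0.5 mm. I moved it 0.7 mm, and the final wrist overlay fits.
- **Picture scale:** parts held in the gripper looked a few percent smaller in the wrist picture than their models. Overlays in the side picture sat a few mm low.

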